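Slide a battery pack into its charging dock

ROBOT

A 6-joint arm with a two-finger parallel gripper is mounted at the origin on a cart in front of the work surface, level with it; the furniture and walls round the work are solid. World frame = base frame: x ahead of the robot, y to its left, z up, the work surface at z = 0. Lengths are in m, angles in rad, forces in N, time in s.
With the tool pointing down it reaches from about 0.25 to 0.725 m from the base axis. Payload 4 kg.
Tool frame: the origin (TCP) lies on the centre line of the jaws, within the pads' length; the fingertips stand 19 mm ahead of it and the grasp point (between the pads) is the TCP; z points along the fingers, y is the direction in which the jaws open and shut (so a half turn about z gives the same grasp; the last joint's range is limited). The gripper opens to 85 mm and grips with 20 to 120 N. Pads are 22 mm wide; open, the fingers measure 114 mm over their backs; the gripper's body (76 mm by 85 mm) begins 54 mm behind the grasp point. The pads swing forward as they close: fully open they stand 13 mm farther back than shut.
Start: joints at [-1.233, 0.241, 0.005, 1.335, 0, 1.571], TCP at [0.166, -0.472, 0.25] pointing down, gripper open.
Joint ranges: [-2.72, 2.72], [-1.05, 1.87], [-1.09, 1.28], [-1.99, 2.15], [-1.42, 1.44], [-3.14, 3.14]. Speed limits (rad/s): [2.79, 2.79, 3.14, 3.14, 3.14, 3.14].

INTERFACE

Orientations are given as a unit quaternion [x, y, z, w].
In Python, from workcell import bot gives the robot as it stands. The module is installed in compiled form; this text tells all that it offers.
- The arm moves only by the shell command python3 -m handwheel 'ROWS' [OPENING]. ROWS is JSON, a list of rows, each an object of numbers: "dx", "dy", "dz": the shift along the tool's x, y, z as a fraction of full scale; "ax", "ay", "az": the turn, a rotation vector about the tool's x, y, z as a fraction of full scale. In form: [{"dx": .., "dy": .., "dz": .., "ax": .., "ay": .., "az": ..}, ...]. A call has 1 to 12 rows; each row shifts and turns the commanded pose from where the row before left it, along the tool's axes as they then stand; what a row does not reach is not made up. Full scale, the value 1, is 2.5 cm for a shift and 0.15 rad for a turn. A row lasts 1/10 s, in which the tool goes at most 50 mm and 8.59 degrees, less where a joint would pass 70% of its speed; a pose out of reach is approached as far as the arm can. A call with a number of a shift or a turn outside -1 to 1 is refused whole. A call with a gripper value outside its range is refused whole. OPENING is the gripper's target within -1 to 1 (fully open at 1, half-way at 0, shut at -1), set as the call begins (- or left out, the last holds). The fingers move at their own pace and stop on an object; the grip force is fixed at half the most. Time passes only in rows, so rows that do not move let the fingers close. It gives the time, the measured TCP pose, the force and the opening at its end, in the units of the state.
- bot.get_obs(): the state, without advancing time (a new reading comes with each control period).
- bot.camera(name): name is "scene" or "top" or "wrist"; returns a dict with "img" (384x512x3 uint8, red, green, blue), "intrinsics" (3x3 intrinsics, pixels), "eye" and "rotation" of the camera in the world. Camera axes: x right, y down, z forward; pixel columns grow to the right and rows downward; lengths in m; the calibration is good to about 2 mm. A picture is of the moment at which its call begins. There is no depth.
- bot.job_done(): hands the job in, once; it reports no verdict.
Trained networks look in a picture, given as the dict that the camera call returned (one of the last four; its "shot" number tells which), for a name from the list of things; names that differ only in an ending like _2 or _b are one class to them, and where a whole thing is asked for, a point or a joint stands for the part that bears it (a point fixed in the world has none). Each returns a list of dicts, best first, with "confidence" (0 to 1); they miss things now and then, are a little off and sometimes report something else, mostly with a low value. They report only what shows in the picture. A call takes as long as a camera call.
- bot.trace(thing, picture): "region" (384x512 bool, what is visible of it) and "rect" ([centre column, centre row, width, height] in pixels, round what is visible of it).
The state is a dict: "clock": time; "joint_pos": joint angles; "joint_vel": joint speeds; "tau": joint torques, N m; "eef_pos": TCP position; "tool_rot": TCP orientation; "ft_force": force on the tool from outside, world axes, zero at the start; "ft_torque": the same for the moment, N m; "grip_width": finger opening in m.
Only numpy, scipy, OpenCV 4.12 (cv2) and the standard library are available. Lean on these libraries where they do the work, as an engineer would, in place of code of your own. Each camera call takes 0.05 s, during which the arm holds its last target.

TASK

The tall, heavy battery pack stands loose on the base board of the charging dock, in front of the guide rails. Push it along the dock's base board with your fingertips, low at its foot because it tips over easily, squarely in between the dock's guide rails until it is fully home and its sprung contacts are pressed in; then push the keeper bar shut across the front of the pack and let go. Do not lift, carry or tip the pack, and leave the solder spool and the bottles where they stand.

Things in the scene. Friction and masses are not known exactly. Their poses are not given: they have to be found in the camera images.
- pack: Battery pack: upright grey block, black foot band and lid, 100 deep (x) x 140 wide (y) x 170 mm high, 1.8 to 2.8 kg, centre of mass in its middle. Origin: centre of underside; z up. x points out of the back, which has two brass pads and enters the dock first. Front, to be pushed: flat face at x = -50 mm. Starts 175 to 230 mm short of home, within 15 mm and 0.15 rad of in line.
- pack_foot (a point): Point on the pack's flat, upright front face, on its middle line, 25 mm above the board; axes as the pack's (x into the pack). A good height to push: sliding takes 8 to 20 N, and a push higher than about 65 to 100 mm (as friction varies) tips the pack.
- dock: Charging dock, fixed, with its plywood base board 10 mm thick (x = -320 to 150, y = -115 to 135 mm). Origin: on the board's top, where the pack's origin lies when fully home; x = way in, as the pack's x when home; z up. Rails 32 mm high, inner faces y = +-75 mm, x = -45 to 62, flaring to +-97 at x = -90. Stops at x = 50 meet the pack's back. Charger: x = 62 to 142, y = +-86, 128 mm high.
- contacts (a joint): Travel (m) of the two sprung brass contacts in the charger's face, 60 mm above the board: 0 = fully out, no pack; 0.010 = pressed in by a pack that stands against the rubber stops. They push back with 1 to 3 N, too weak to move the pack.
- keeper (a joint): Angle (rad) of the keeper bar: 0 = shut, along the dock's -y across the pack's front, at its own stop; 1.57 = pointing along the dock's -x, out of the mouth; more = farther outwards. Starts 1.7 to 1.9. Shuts counter-clockwise seen from above. Stiff hinge (about 1 N at the tab), stays where left. Shut, it stands 4 mm off a pack that is home, and cannot shut on one farther out.
- keeper_pivot (a point): Upright pivot of the keeper bar, 50 mm above the board, on a post outside the dock's +y rail (dock frame x = -60, y = +112 mm). Does not move with the bar. The bar is steel, 12 x 12 mm, 44 to 56 mm above the board, 130 mm long from here; pivot boss and bolt head reach 62 mm.
- keeper_tab (a point): Centre of the outer face of the keeper bar's finger tab, the face to push: an upright steel plate 40 mm long, 4 mm thick, 36 to 82 mm above the board, 95 mm from the pivot along the bar. Turns with the bar: x is the closing direction, square into the tab (the dock's x when shut); y points along the bar to the pivot; z up.
- solder_spool: Bystander: solder spool standing upright, 55 mm diameter, 40 mm high. Origin: centre of underside. Leave alone.
- dispenser_bottle: Bystander: white bottle with a blue top, 65 mm diameter, 109 mm high. Origin: centre of underside. Leave alone.
- glue_bottle: Bystander: small white bottle with a red cap, 24 mm diameter, 51 mm high. Origin: centre of underside. Leave alone.

How it is judged:
By the outcome, as a careful person would: the job done as asked, in the order asked, and still so for the second after the job is handed in, with the robot touching nothing.
It also fails if it takes over 67 s, if anything falls off the work surface, if the arm or the gripper's body presses on something with over 40 N, if the wrist force passes 120 N, or if a joint passes its speed limit or range.

## Working session

There is one attempt and no reset: what is moved stays moved. The work goes in short steps, Python scripts to look and compute and a shell command to move; the robot and the scene stay as the last step left them, time stands still between calls to the robot, and variables do not carry over. Pictures are saved under pics/ and viewed, and the job is handed in when it is done.

```bash
mkdir -p pics
cat > look.py <<'E'
import cv2,numpy as np,pickle
from workcell import bot
def shot(n,tag):
    p=bot.camera(n); cv2.imwrite(f'pics/{tag}.png',cv2.cvtColor(p['img'],cv2.COLOR_RGB2BGR)); pickle.dump(p,open(f'{tag}.pkl','wb')); return p
E
python3 - <<'E'
from look import *
np.set_printoptions(precision=4,suppress=True)
for n in ('scene','top','wrist'):
    p=shot(n,n+'0'); print(n,p['eye'],p['rotation'],p['intrinsics'])
    for t in ('pack','dock','keeper','solder_spool','dispenser_bottle','glue_bottle'):
        for r in bot.trace(t,p)[:1]: print(t,r['confidence'],r['rect'])
o=bot.get_obs(); print(o)
E
```

```text
scene [-0.2517  0.5305  1.0514] [-0.4289  0.8289 -0.3176  0.1675] [[435.1317   0.     255.2451]
 [  0.     435.1317 190.5119]
 [  0.       0.       1.    ]]
pack 0.71 [268.6, 173.1, 57.5, 67.1]
dock 0.85 [283.3, 162.6, 133.2, 134.8]
keeper 0.43 [240.4, 149.6, 11.4, 13.2]
solder_spool 0.81 [229.3, 264.2, 15.8, 21.9]
dispenser_bottle 0.66 [345.4, 182.9, 15.5, 27.4]
glue_bottle 0.41 [182.2, 247.7, 9.5, 17.2]
top [ 0.4169 -0.0097  1.0667] [-0.6969  0.7166 -0.0127  0.0258] [[416.4462   0.     256.5888]
 [  0.     416.4462 193.639 ]
 [  0.       0.       1.    ]]
pack 0.56 [275.9, 178.4, 63.9, 76.8]
dock 0.87 [327.0, 165.2, 223.3, 158.5]
keeper 0.87 [291.4, 126.2, 59.0, 16.7]
solder_spool 0.72 [177.7, 251.5, 25.7, 20.8]
dispenser_bottle 0.93 [360.7, 248.6, 32.4, 27.9]
glue_bottle 0.46 [141.8, 204.9, 13.4, 7.5]
wrist [ 0.2433 -0.4434  0.3739] [ 0.8047 -0.5707 -0.0942  0.1336] [[341.4606   0.     252.2314]
 [  0.     341.4606 193.1163]
 [  0.       0.       1.    ]]
{'clock': 1.05, 'joint_pos': array([-1.233 ,  0.2406,  0.005 ,  1.3352, -0.    ,  1.5708]), 'joint_vel': array([-0.0013, -0.0006,  0.0001, -0.0018, -0.0018,  0.0001]), 'tau': array([ -0.0006, -37.2221,  25.2695,   0.0013,   0.0001,   0.    ]), 'eef_pos': array([ 0.1657, -0.4718,  0.2503]), 'tool_rot': array([ 0.9858,  0.1681, -0.    ,  0.    ]), 'ft_force': array([-0.2909,  0.3737, -0.3424]), 'ft_torque': array([ 0.0481, -0.0175,  0.0111]), 'grip_width': 0.08542702265675038}
```

Run:
```python
import cv2
a=cv2.imread('pics/top0.png'); cv2.imwrite('pics/top0z.png',cv2.resize(a[70:290,120:460],None,fx=2.35,fy=2.35,interpolation=3))
a=cv2.imread('pics/scene0.png'); cv2.imwrite('pics/scene0z.png',cv2.resize(a[70:290,150:400],None,fx=2.6,fy=2.6,interpolation=3))
```

```text
(no output)
```

View pics/top0z.png

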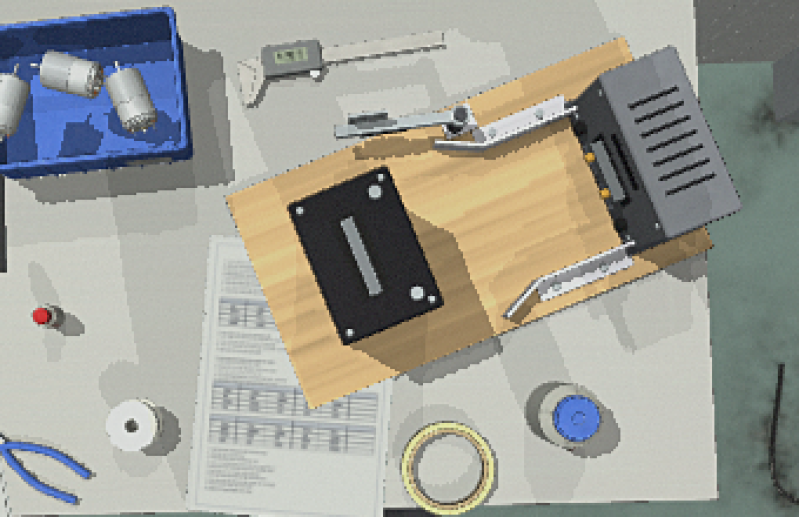

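View pics/scene0z.png

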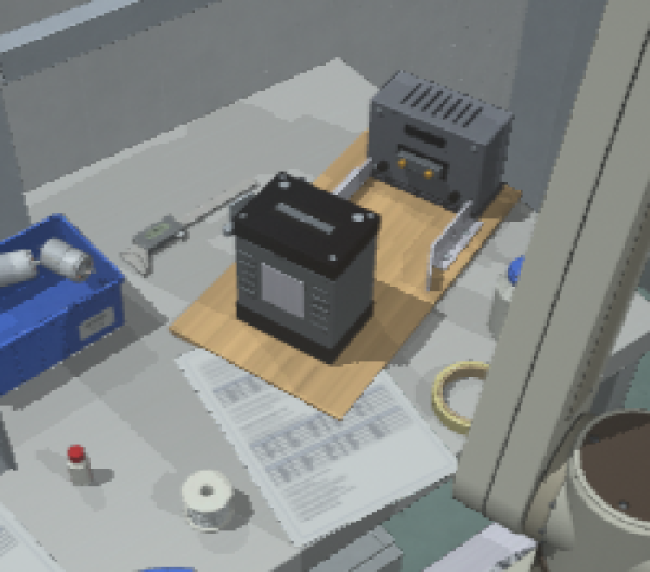

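```bash
cat > geo.py <<'E'
import numpy as np,cv2,pickle
from scipy.spatial.transform import Rotation as R
from scipy.optimize import least_squares
def proj(p,X):
    r=np.asarray(p['rotation']); r=R.from_quat(r).as_matrix() if r.size==4 else r
    c=(np.atleast_2d(X)-p['eye'])@r
    K=np.asarray(p['intrinsics']); return np.c_[K[0,0]*c[:,0]/c[:,2]+K[0,2],K[1,1]*c[:,1]/c[:,2]+K[1,2]]
def ray(p,uv,z):
    r=R.from_quat(p['rotation']).as_matrix();K=np.asarray(p['intrinsics'])
    uv=np.atleast_2d(uv);d=np.c_[(uv-K[:2,2])/K[0,0],np.ones(len(uv))]@r.T
    return p['eye']+d*((z-p['eye'][2])/d[:,2])[:,None]
def T(x,y,th,P):
    P=np.atleast_2d(P).astype(float);c,s=np.cos(th),np.sin(th)
    return np.c_[x+c*P[:,0]-s*P[:,1],y+s*P[:,0]+c*P[:,1],P[:,2]]
def fit(p,P,uv,x0):
    f=lambda q:(proj(p,T(*q,P))-uv).ravel()
    s=least_squares(f,x0,loss='soft_l1');return s.x,f(s.x).reshape(-1,2)
E
cat > a.py <<'E'
from geo import *
np.set_printoptions(precision=4,suppress=True)
p=pickle.load(open('top0.pkl','rb'))
z=lambda a:(np.array(a,float)+.5)/2.35-.5+[120,70]
bd=z([(228,197),(310,408),(628,38),(712,247)])
B=[(-.32,.135,.01),(-.32,-.115,.01),(.15,.135,.01),(.15,-.115,.01)]
ld=z([(290,207),(386,167),(441,302),(346,345)])
L=[(-.05,.07,.18),(.05,.07,.18),(.05,-.07,.18),(-.05,-.07,.18)]
print(ray(p,bd,.01),'\n',ray(p,ld,.18))
w=ray(p,bd,.01);th=np.arctan2(*(w[2]-w[0])[1::-1])
q,r=fit(p,B,bd,[*w.mean(0)[:2],th]);print('dock',q,r)
w=ray(p,ld,.18)
k,r=fit(p,L,ld,[*w.mean(0)[:2],th]);print('pack',k,r)
d=k[:2]-q[:2];c,s=np.cos(q[2]),np.sin(q[2]);print('rel',c*d[0]+s*d[1],-s*d[0]+c*d[1],k[2]-q[2])
print('pivot',T(*q,[[-.06,.112,.06]]),proj(p,T(*q,[[-.06,.112,.066]])),z([(460,115)]))
kb=ray(p,z([(460,115),(337,130)]),.066);d=kb[1]-kb[0];print(kb,np.linalg.norm(d), 'angle from -y', q[2]-np.pi/2-np.arctan2(d[1],d[0]))
for t,h in (('solder_spool',(178,251)),('disp',(360.7,248.6)),('glue',(141.8,205))): print(t,ray(p,h,.04))
E
python3 a.py
```

```text
[[ 0.5804  0.1083  0.01  ]
 [ 0.3495  0.0251  0.01  ]
 [ 0.7416 -0.3324  0.01  ]
 [ 0.5104 -0.4121  0.01  ]] 
 [[ 0.5432  0.0328  0.18  ]
 [ 0.5773 -0.0558  0.18  ]
 [ 0.4526 -0.1016  0.18  ]
 [ 0.4161 -0.0146  0.18  ]]
dock [ 0.5652 -0.2366 -1.222 ] [[-0.806  -0.872 ]
 [ 0.1043  0.6686]
 [-0.4214 -0.6451]
 [ 1.9349  0.7461]]
pack [ 0.4976 -0.0351 -1.1973] [[-1.931  -0.5585]
 [ 0.1333 -1.7321]
 [ 2.6719  0.8395]
 [-0.1978  0.9247]]
rel -0.21241016276803323 0.005295792947036165 0.024685596896321327
pivot [[ 0.65   -0.1419  0.06  ]] [[316.4238 118.4716]] [[315.4574 118.6489]]
[[ 0.6496 -0.1396  0.066 ]
 [ 0.638  -0.0123  0.066 ]] 0.1277680951143901 angle from -y -4.454588849579112
solder_spool [[0.3373 0.2057 0.04  ]]
disp [[ 0.3316 -0.2418  0.04  ]]
glue [[0.453  0.2938 0.04  ]]
```

```bash
cat > b.py <<'E'
from geo import *
import sys
np.set_printoptions(precision=4,suppress=True)
p=pickle.load(open(sys.argv[1]+'.pkl','rb'));im=p['img'].astype(int)
hsv=cv2.cvtColor(p['img'],cv2.COLOR_RGB2HSV)
# dock frame guess
q=np.array([.5652,-.2366,-1.222]) 
g=cv2.GaussianBlur(cv2.cvtColor(p['img'],cv2.COLOR_RGB2LAB).astype(np.float32),(0,0),.7)
def edge(q,a,b,z,n=40,w=6,h=9):
    # strongest gradient along normal of predicted edge; returns pts
    A,Bp=proj(p,T(*q,[(*a,z)]))[0],proj(p,T(*q,[(*b,z)]))[0]
    d=(Bp-A)/np.linalg.norm(Bp-A);nn=np.array([-d[1],d[0]]);out=[]
    s=np.arange(-w,w+.01,.25)
    for t in np.linspace(.08,.92,n):
        c=A+(Bp-A)*t;P=(c+s[:,None]*nn).astype(np.float32)
        v=cv2.remap(g,P[:,0].reshape(1,-1),P[:,1].reshape(1,-1),1)[0]
        e=np.linalg.norm(v[4:]-v[:-4],axis=1);i=e.argmax()
        if e[i]>h: out.append((*P[i+2],))
    return np.array(out),A,d,nn
def fitedges(q,E,z,w=6):
    for it in range(4):
        obs=[(a,b,edge(q,a,b,z,w=w)[0]) for a,b in E]
        def f(x):
            r=[]
            for a,b,o in obs:
                if len(o)<5: continue
                A,Bp=proj(p,T(*x,[(*a,z),(*b,z)]));d=(Bp-A)/np.linalg.norm(Bp-A)
                r.append((o-A)@np.array([-d[1],d[0]]))
            return np.concatenate(r)
        s=least_squares(f,q,loss='soft_l1',f_scale=.5);q=s.x
    print([ (len(o[2])) for o in obs],'rms',np.median(abs(f(q))))
    return q
q=fitedges(q,[((-.32,.135),(-.32,-.115)),((-.32,-.115),(.05,-.115)),((-.32,.135),(-.15,.135))],.01);print('dock',q)
k=np.array([float(v) for v in sys.argv[2:5]]) if len(sys.argv)>4 else np.array([.4976,-.0351,-1.2])
H=[(-.05,.07),(.05,.07),(.05,-.07),(-.05,-.07)]
for s in (1,.96):
  e=[(tuple(np.array(H[i])*s),tuple(np.array(H[(i+1)%4])*s)) for i in range(4)]
  kk=fitedges(k,e,.18);print('pack',kk)
  d=kk[:2]-q[:2];c,s=np.cos(q[2]),np.sin(q[2]);print('rel',c*d[0]+s*d[1],-s*d[0]+c*d[1],kk[2]-q[2])
vis=cv2.cvtColor(p['img'],cv2.COLOR_RGB2BGR);vis=cv2.resize(vis,None,fx=3,fy=3,interpolation=3)
def poly(q,P,z,c,cl=True):
    u=(proj(p,T(*q,[(*a,z) for a in P]))+.5)*3-.5
    cv2.polylines(vis,[np.round(u).astype(int)],cl,c,1)
poly(q,[(-.32,.135),(-.32,-.115),(.15,-.115),(.15,.135)],.01,(0,0,255))
poly(q,[(.062,.086),(.142,.086),(.142,-.086),(.062,-.086)],.138,(0,255,0))
for s in(1,-1): poly(q,[(-.09,s*.097),(-.045,s*.075),(.062,s*.075)],.042,(255,0,0),False)
poly(kk,H,.18,(0,0,255))
cv2.imwrite('pics/ov_'+sys.argv[1]+'.png',vis[230:800,640:1380])
E
python3 b.py top0
```

```text
[40, 40, 40] rms 0.2580733022877467
dock [ 0.5675 -0.2343 -1.2121]
[40, 40, 40, 40] rms 0.24401369197063016
pack [ 0.4975 -0.034  -1.21  ]
rel -0.2120992871442052 0.00478460101958747 0.002168049301577213
[40, 40, 40, 40] rms 1.0166716790167998
pack [ 0.4979 -0.0335 -1.2133]
rel -0.21244929118329584 0.005400333049534786 -0.0011913023766298991
```

```bash
ls pics
```

```text
ov_top0.png
scene0.png
scene0z.png
top0.png
top0z.png
wrist0.png
```

View pics/ov_top0.png

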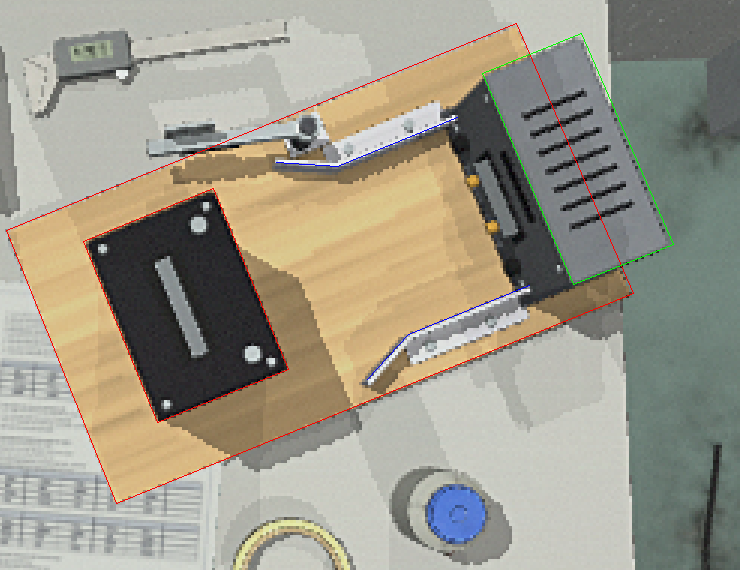

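```bash
python3 -m handwheel '[{"dz":-1},{"dz":-1},{"dz":-1},{"dz":-1},{"dx":0.9,"dy":-1},{"dx":0.9,"dy":-1},{"dx":0.9,"dy":-1},{"dx":0.9,"dy":-1},{"dx":0.9,"dy":-1},{"dx":0.9,"dy":-1}]' 1
python3 -m handwheel '[{"az":-1},{"az":-1}]'
python3 -c "
from workcell import bot
o=bot.get_obs();print(o['joint_pos'],o['eef_pos'],o['clock'])"
```

```text
[-1.23302782e+00  2.40575674e-01  5.02014621e-03  1.33521679e+00
 -1.07572681e-05  1.57077712e+00] [ 0.16568913 -0.47175142  0.25032633] 1.05invalid input
invalid input
```

```bash
python3 -m handwheel '[{"dx":0,"dy":0,"dz":-1,"ax":0,"ay":0,"az":0},{"dx":0,"dy":0,"dz":-1,"ax":0,"ay":0,"az":0},{"dx":0,"dy":0,"dz":-1,"ax":0,"ay":0,"az":0},{"dx":0,"dy":0,"dz":-1,"ax":0,"ay":0,"az":0},{"dx":0.9,"dy":-1,"dz":0,"ax":0,"ay":0,"az":0},{"dx":0.9,"dy":-1,"dz":0,"ax":0,"ay":0,"az":0},{"dx":0.9,"dy":-1,"dz":0,"ax":0,"ay":0,"az":0},{"dx":0.9,"dy":-1,"dz":0,"ax":0,"ay":0,"az":0},{"dx":0,"dy":0,"dz":0,"ax":0,"ay":0,"az":-1},{"dx":0,"dy":0,"dz":0,"ax":0,"ay":0,"az":-1}]' 1
python3 -c "
from workcell import bot
o=bot.get_obs();print(o['joint_pos'],o['eef_pos'],o['clock'])"
```

```text
clock: 2.05
eef_pos: [0.2179, -0.3466, 0.3508]
tool_rot: [0.948, 0.317, 0.0, 0.001]
ft_force: [0.2, -0.6, -0.1]
grip_width: 0.0854
[-1.00957327e+00  3.55172120e-02  2.27503849e-02  1.55690159e+00
 -2.96105729e-05  1.48606319e+00] [ 0.21789658 -0.3466236   0.35079168] 2.05
```

```bash
python3 -m handwheel '[{"dx":1,"dy":-0.58,"dz":0,"ax":0,"ay":0,"az":0},{"dx":1,"dy":-0.58,"dz":0,"ax":0,"ay":0,"az":0},{"dx":1,"dy":-0.58,"dz":0,"ax":0,"ay":0,"az":0},{"dx":1,"dy":-0.58,"dz":0,"ax":0,"ay":0,"az":0},{"dx":1,"dy":-0.58,"dz":0,"ax":0,"ay":0,"az":0},{"dx":1,"dy":-0.58,"dz":0,"ax":0,"ay":0,"az":0},{"dx":1,"dy":-0.58,"dz":0,"ax":0,"ay":0,"az":0},{"dx":1,"dy":-0.58,"dz":0,"ax":0,"ay":0,"az":0},{"dx":1,"dy":-0.58,"dz":0,"ax":0,"ay":0,"az":0},{"dx":1,"dy":-0.58,"dz":0,"ax":0,"ay":0,"az":0},{"dx":1,"dy":-0.58,"dz":0,"ax":0,"ay":0,"az":0},{"dx":1,"dy":-0.58,"dz":0,"ax":0,"ay":0,"az":0}]'
python3 -m handwheel '[{"dx":1,"dy":-0.58,"dz":0,"ax":0,"ay":0,"az":0},{"dx":1,"dy":-0.58,"dz":0,"ax":0,"ay":0,"az":0},{"dx":1,"dy":-0.58,"dz":0,"ax":0,"ay":0,"az":0},{"dx":1,"dy":-0.58,"dz":0,"ax":0,"ay":0,"az":0},{"dx":1,"dy":-0.58,"dz":0,"ax":0,"ay":0,"az":0},{"dx":1,"dy":-0.58,"dz":0,"ax":0,"ay":0,"az":0},{"dx":0,"dy":0,"dz":0,"ax":0,"ay":0,"az":-1},{"dx":0,"dy":0,"dz":0,"ax":0,"ay":0,"az":-1},{"dx":0,"dy":0,"dz":0,"ax":0,"ay":0,"az":-1},{"dx":0,"dy":0,"dz":0,"ax":0,"ay":0,"az":-1},{"dx":0,"dy":0,"dz":0,"ax":0,"ay":0,"az":-1},{"dx":0,"dy":0,"dz":0,"ax":0,"ay":0,"az":-1}]'
python3 -m handwheel '[{"dx":0,"dy":0,"dz":0,"ax":0,"ay":0,"az":-1},{"dx":0,"dy":0,"dz":0,"ax":0,"ay":0,"az":-1},{"dx":0,"dy":0,"dz":0,"ax":0,"ay":0,"az":-1},{"dx":0,"dy":0,"dz":0,"ax":0,"ay":0,"az":-1},{"dx":0,"dy":0,"dz":0,"ax":0,"ay":0,"az":-1},{"dx":0,"dy":0,"dz":0,"ax":0,"ay":0,"az":-1},{"dx":0,"dy":0,"dz":0,"ax":0,"ay":0,"az":-1},{"dx":0,"dy":0,"dz":0,"ax":0,"ay":0,"az":-1},{"dx":0,"dy":0,"dz":0,"ax":0,"ay":0,"az":-1},{"dx":0,"dy":0,"dz":0,"ax":0,"ay":0,"az":-1},{"dx":0,"dy":0,"dz":0,"ax":0,"ay":0,"az":-1},{"dx":0,"dy":0,"dz":0,"ax":0,"ay":0,"az":-1}]'
python3 -m handwheel '[{"dx":0,"dy":0,"dz":0,"ax":0,"ay":0,"az":-1},{"dx":0,"dy":0,"dz":0,"ax":0,"ay":0,"az":-1},{"dx":0,"dy":0,"dz":0,"ax":0,"ay":0,"az":-1},{"dx":0,"dy":0,"dz":0,"ax":0,"ay":0,"az":-1},{"dx":0,"dy":0,"dz":0,"ax":0,"ay":0,"az":-1},{"dx":0,"dy":0,"dz":0,"ax":0,"ay":0,"az":-1},{"dx":0,"dy":0,"dz":0,"ax":0,"ay":0,"az":-1},{"dx":0,"dy":0,"dz":0,"ax":0,"ay":0,"az":-1},{"dx":0,"dy":0,"dz":0,"ax":0,"ay":0,"az":-1},{"dx":0,"dy":0,"dz":0,"ax":0,"ay":0,"az":-1},{"dx":0,"dy":0,"dz":0,"ax":0,"ay":0,"az":-1}]'
cat > st.py <<'E'
from workcell import bot
import numpy as np
from scipy.spatial.transform import Rotation as R
np.set_printoptions(precision=4,suppress=True)
D=np.array([.5675,-.2343,0.01]);psi=-1.2121
def M(psi=psi,t=45):
    t=np.radians(t);d=np.array([np.cos(psi),np.sin(psi),0]);u=np.array([0,0,1.])
    x=np.cos(t)*d+np.sin(t)*u;z=-np.cos(t)*u+np.sin(t)*d
    return np.c_[x,np.cross(z,x),z]
W=R.from_euler('z',psi).as_matrix()
def todock(v):return W.T@(np.asarray(v)-D)
def st():
    o=bot.get_obs();A=R.from_quat(o['tool_rot']).as_matrix()
    x=W.T@A
    print('t',round(o['clock'],2),'j',o['joint_pos'],'tcp dock',todock(o['eef_pos']),'F dock',W.T@o['ft_force'],'w',o['grip_width'])
    print('tool z dock',x[:,2],'tool y',x[:,1]);return o,A
def goal(pd,psi2=psi,t=45):
    """pd: dock target of TCP; prints shift in present tool axes (units of 25mm) and rotvec (units .15)"""
    o,A=st();dp=D+W@np.array(pd)-o['eef_pos']
    print('shift/25mm',A.T@dp/.025,'rot/.15',R.from_matrix(A.T@M(psi2,t)).as_rotvec()/.15)
E
python3 -c "
from st import *
goal((-.35,.005,.2))"
```

```text
clock: 3.25
eef_pos: [0.3552, -0.028, 0.3505]
tool_rot: [0.95, 0.314, 0.0, 0.0]
ft_force: [0.9, -0.2, -0.2]
grip_width: 0.0855
clock: 4.45
eef_pos: [0.4236, 0.1301, 0.3503]
tool_rot: [0.717, 0.698, 0.0, -0.0]
ft_force: [-0.6, 0.5, 0.1]
grip_width: 0.0857
clock: 5.65
eef_pos: [0.4236, 0.1301, 0.3504]
tool_rot: [-0.101, 0.995, 0.0, 0.0]
ft_force: [0.2, -0.5, -0.4]
grip_width: 0.0855
clock: 6.75
eef_pos: [0.4236, 0.1301, 0.3504]
tool_rot: [0.799, -0.601, 0.0, -0.0]
ft_force: [0.0, 1.1, 0.0]
grip_width: 0.0853
t 6.75 j [ 0.2979  0.1048  0.097   1.5629  0.     -1.5545] tcp dock [-0.3917 -0.0069  0.3404] F dock [-1.0447  0.4393  0.0191] w 0.08534398178534354
tool z dock [-0.      0.0001 -1.    ] tool y [-0.077  -0.997  -0.0001]
shift/25mm [ 1.6271 -0.6004  5.6141] rot/.15 [ 0.2009  5.2335 -0.4873]
```

```bash
python3 -m handwheel '[{"dx":0,"dy":0,"dz":0,"ax":0.033,"ay":0.872,"az":-0.081},{"dx":0,"dy":0,"dz":0,"ax":0.033,"ay":0.872,"az":-0.081},{"dx":0,"dy":0,"dz":0,"ax":0.033,"ay":0.872,"az":-0.081},{"dx":0,"dy":0,"dz":0,"ax":0.033,"ay":0.872,"az":-0.081},{"dx":0,"dy":0,"dz":0,"ax":0.033,"ay":0.872,"az":-0.081},{"dx":0,"dy":0,"dz":0,"ax":0.033,"ay":0.872,"az":-0.081},{"dx":0,"dy":0,"dz":0,"ax":0,"ay":0,"az":0}]'
python3 -c "
from st import *
goal((-.35,.005,.15));goal((-.35,.005,.03))
from look import *;shot('scene','s1');shot('top','t1')"
```

```text
clock: 7.45
eef_pos: [0.4226, 0.1317, 0.3476]
tool_rot: [0.759, -0.526, 0.313, 0.222]
ft_force: [1.1, -0.1, -0.8]
grip_width: 0.0854
t 7.45 j [ 0.7373  0.2653  0.0556  1.7246 -0.7153 -1.0558] tcp dock [-0.3936 -0.0072  0.3376] F dock [ 0.4215  0.973  -0.8277] w 0.08536079077882201
tool z dock [ 0.7086 -0.007  -0.7056] tool y [-0.0024 -1.      0.0076]
shift/25mm [-4.0841 -0.5494  6.526 ] rot/.15 [ 0.047  -0.0142  0.0246]
t 7.45 j [ 0.7373  0.2653  0.0556  1.7246 -0.7153 -1.0558] tcp dock [-0.3936 -0.0072  0.3376] F dock [ 0.4215  0.973  -0.8277] w 0.08536079077882201
tool z dock [ 0.7086 -0.007  -0.7056] tool y [-0.0024 -1.      0.0076]
shift/25mm [-7.4854 -0.5858  9.9127] rot/.15 [ 0.047  -0.0142  0.0246]
```

View pics/s1.png

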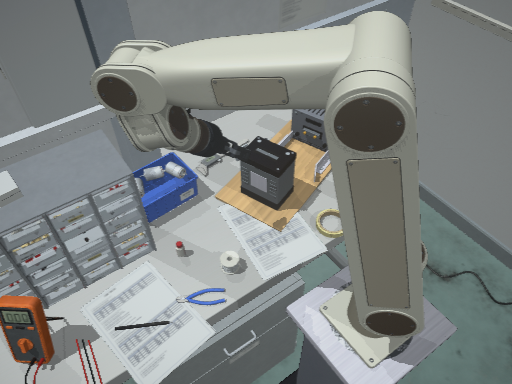

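View pics/t1.png

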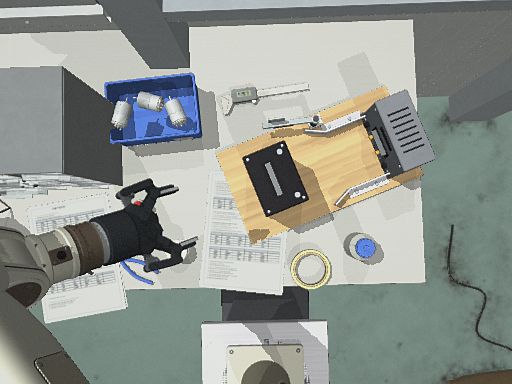

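```bash
python3 -m handwheel '[{"dx":-0.6,"dy":-0.05,"dz":0.8,"ax":0.047,"ay":0,"az":0.025},{"dx":-0.6,"dy":-0.05,"dz":0.8,"ax":0,"ay":0,"az":0},{"dx":-0.6,"dy":-0.05,"dz":0.8,"ax":0,"ay":0,"az":0},{"dx":-0.6,"dy":-0.05,"dz":0.8,"ax":0,"ay":0,"az":0},{"dx":-0.6,"dy":-0.05,"dz":0.8,"ax":0,"ay":0,"az":0},{"dx":-0.6,"dy":-0.05,"dz":0.8,"ax":0,"ay":0,"az":0},{"dx":-0.6,"dy":-0.05,"dz":0.8,"ax":0,"ay":0,"az":0},{"dx":-0.6,"dy":-0.05,"dz":0.8,"ax":0,"ay":0,"az":0},{"dx":-0.6,"dy":-0.05,"dz":0.8,"ax":0,"ay":0,"az":0}]'
python3 -c "
from st import *
goal((-.33,.005,.03))
from look import *;shot('scene','s2');shot('top','t2')"
```

```text
clock: 8.45
eef_pos: [0.448, 0.1042, 0.1281]
tool_rot: [0.757, -0.531, 0.316, 0.214]
ft_force: [-0.6, 0.8, 0.7]
grip_width: 0.0856
t 8.45 j [ 0.6588  0.4424 -0.3015  1.1084 -0.7399 -1.1493] tcp dock [-0.359   0.0069  0.1181] F dock [-0.9037 -0.2534  0.7343] w 0.08556556821472554
tool z dock [ 0.7047  0.0033 -0.7095] tool y [-0.0069 -0.9999 -0.0115]
shift/25mm [-1.6604  0.1099  3.3158] rot/.15 [-0.022   0.0225 -0.0869]
```

View pics/s2.png

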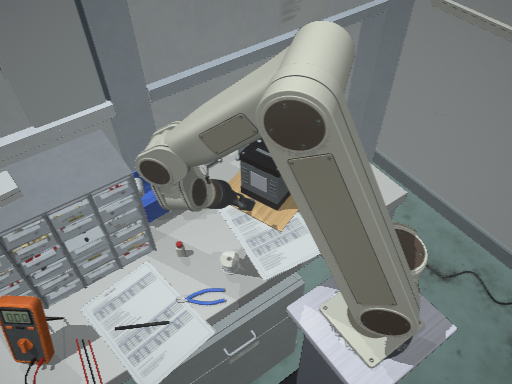

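View pics/t2.png

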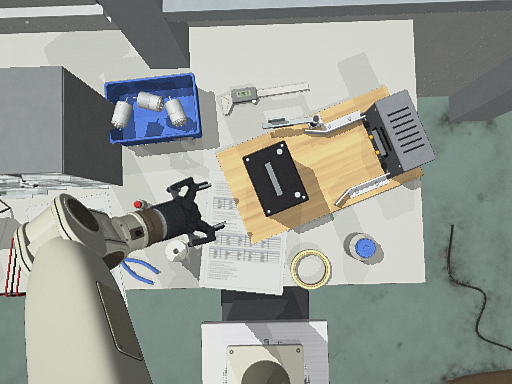

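```bash
python3 -m handwheel '[{"dx":-0.33,"dy":0.02,"dz":0.65,"ax":0,"ay":0,"az":-0.085},{"dx":-0.33,"dy":0.02,"dz":0.65,"ax":0,"ay":0,"az":0},{"dx":-0.33,"dy":0.02,"dz":0.65,"ax":0,"ay":0,"az":0},{"dx":-0.33,"dy":0.02,"dz":0.65,"ax":0,"ay":0,"az":0},{"dx":-0.33,"dy":0.02,"dz":0.65,"ax":0,"ay":0,"az":0},{"dx":0,"dy":0,"dz":0,"ax":0,"ay":0,"az":0}]'
python3 -c "
from st import *
goal((-.28,.005,.03))
from look import *;shot('scene','s3');shot('top','t3')"
```

```text
clock: 9.15
eef_pos: [0.4544, 0.0765, 0.0413]
tool_rot: [0.76, -0.525, 0.314, 0.218]
ft_force: [-1.0, -0.7, 0.2]
grip_width: 0.0853
t 9.15 j [ 0.6036  0.5584 -0.4094  0.8398 -0.7552 -1.2348] tcp dock [-0.3307  0.0032  0.0313] F dock [ 0.3123 -1.1641  0.2326] w 0.08527975195788522
tool z dock [ 0.7064  0.0005 -0.7078] tool y [ 0.0025 -1.      0.0019]
shift/25mm [ 1.3986 -0.0671  1.4682] rot/.15 [-0.0031  0.0066  0.0209]
```

View pics/s3.png

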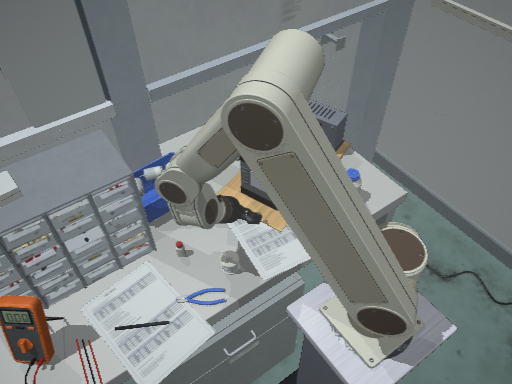

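View pics/t3.png

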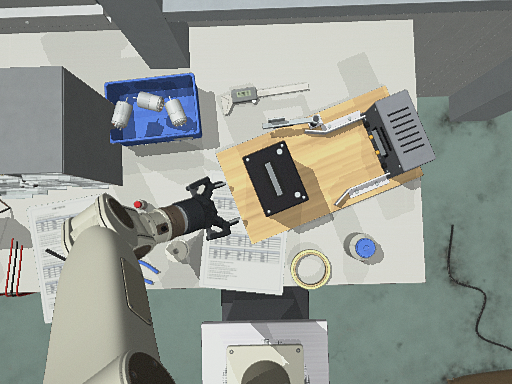

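```bash
python3 -m handwheel '[{"dx":0.25,"dy":-0.01,"dz":0.25,"ax":0,"ay":0,"az":0.02},{"dx":0.25,"dy":-0.01,"dz":0.25,"ax":0,"ay":0,"az":0},{"dx":0.25,"dy":-0.01,"dz":0.25,"ax":0,"ay":0,"az":0},{"dx":0.25,"dy":-0.01,"dz":0.25,"ax":0,"ay":0,"az":0},{"dx":0,"dy":0,"dz":0,"ax":0,"ay":0,"az":0}]'
python3 -m handwheel '[{"dx":0.1,"dy":0,"dz":0.1,"ax":0,"ay":0,"az":0},{"dx":0.1,"dy":0,"dz":0.1,"ax":0,"ay":0,"az":0},{"dx":0.1,"dy":0,"dz":0.1,"ax":0,"ay":0,"az":0},{"dx":0.1,"dy":0,"dz":0.1,"ax":0,"ay":0,"az":0}]'
python3 -c "
from st import *
st()
from look import *;shot('top','t4')"
python3 b.py t4 | tail -2
```

```text
clock: 9.75
eef_pos: [0.4676, 0.0433, 0.0412]
tool_rot: [0.759, -0.526, 0.315, 0.218]
ft_force: [-0.0, 1.0, -0.5]
grip_width: 0.0855
clock: 10.15
eef_pos: [0.4727, 0.0313, 0.0409]
tool_rot: [0.76, -0.525, 0.315, 0.217]
ft_force: [0.7, -0.8, 0.4]
grip_width: 0.0854
t 10.15 j [ 0.5001  0.5324 -0.459   0.7163 -0.7757 -1.3763] tcp dock [-0.2819  0.0044  0.0309] F dock [0.9602 0.3343 0.4091] w 0.08536334356571038
tool z dock [ 0.707   0.0022 -0.7073] tool y [ 0.003  -1.     -0.0001]
pack [ 0.4977 -0.0336 -1.219 ]
rel -0.2135212897276584 0.005124741831008667 -0.0077698906638128395
```

View pics/ov_t4.png

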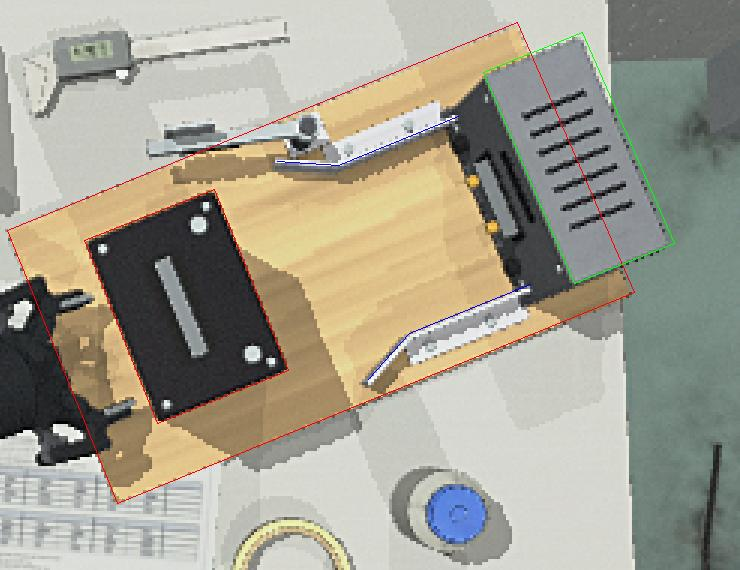

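Fingers are about to touch near (90,300) and (135,405), square and centred. Creep to contact.

```bash
python3 -m handwheel '[{"dx":0.1,"dy":0,"dz":0.1,"ax":0,"ay":0,"az":0},{"dx":0.1,"dy":0,"dz":0.1,"ax":0,"ay":0,"az":0},{"dx":0.1,"dy":0,"dz":0.1,"ax":0,"ay":0,"az":0},{"dx":0.1,"dy":0,"dz":0.1,"ax":0,"ay":0,"az":0}]'
python3 -m handwheel '[{"dx":0.1,"dy":0.01,"dz":0.1,"ax":0,"ay":0,"az":0},{"dx":0.1,"dy":0.01,"dz":0.1,"ax":0,"ay":0,"az":0},{"dx":0.1,"dy":0.01,"dz":0.1,"ax":0,"ay":0,"az":0},{"dx":0.1,"dy":0.01,"dz":0.1,"ax":0,"ay":0,"az":0}]'
python3 -c "
from st import *
st()
from look import *;shot('top','t5')"
python3 b.py t5 | tail -2
```

```text
clock: 10.6
eef_pos: [0.4775, 0.0196, 0.0409]
tool_rot: [0.761, -0.525, 0.314, 0.216]
ft_force: [-9.4, 15.5, 8.6]
grip_width: 0.0855
clock: 11.0
eef_pos: [0.4825, 0.0074, 0.041]
tool_rot: [0.761, -0.525, 0.314, 0.215]
ft_force: [-4.8, 14.2, 5.5]
grip_width: 0.086
t 11.0 j [ 0.4417  0.5168 -0.4843  0.643  -0.7774 -1.4627] tcp dock [-0.2562  0.0052  0.031 ] F dock [-14.9993   0.4971   5.5334] w 0.08600510829120626
tool z dock [ 0.7033  0.0061 -0.7108] tool y [ 0.0061 -1.     -0.0027]
pack [ 0.5028 -0.0462 -1.2514]
rel -0.18828548423888225 0.005417255048710913 -0.03491994554440625
```

View pics/ov_t5.png

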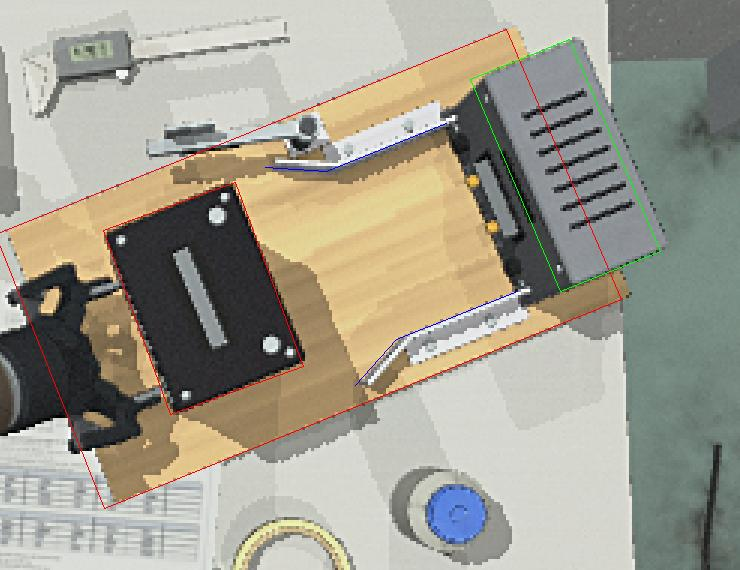

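```bash
sed -i 's/^q=fitedges.*/q=np.array([.5675,-.2343,-1.2121])/; s/for s in (1,.96)/for s in (1,)/' b.py; python3 b.py t5 .5028 -.0462 -1.24;python3 b.py t4
```

```text
[40, 40, 40, 40] rms 0.27580610667743866
pack [ 0.5033 -0.0466 -1.2097]
rel -0.1982806859962537 0.005745367823808564 0.0024390980757973413
[40, 40, 40, 40] rms 0.23918470391059182
pack [ 0.4975 -0.034  -1.2102]
rel -0.21209065938835817 0.004795314056298267 0.0018635846978882764
```

View pics/ov_t5.png

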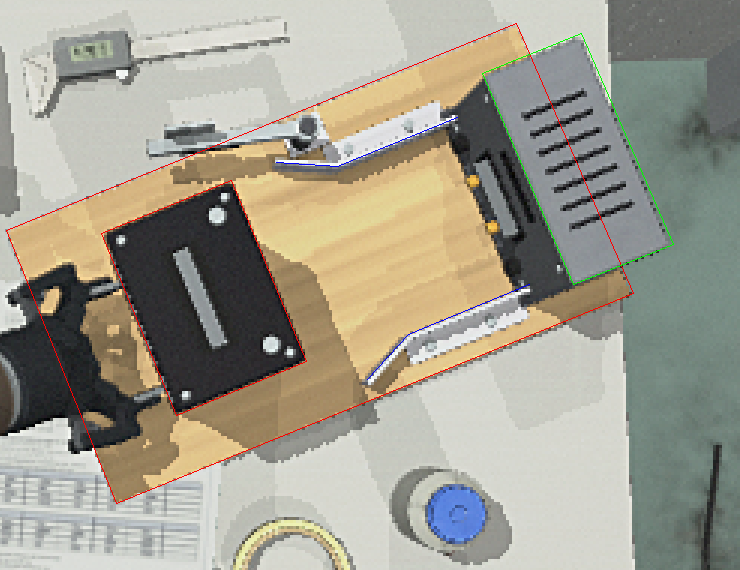

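```bash
python3 -m handwheel '[{"dx":0.12,"dy":0.015,"dz":0.12,"ax":0,"ay":0.01,"az":0},{"dx":0.15,"dy":0.02,"dz":0.15,"ax":0,"ay":0,"az":0},{"dx":0.15,"dy":0.02,"dz":0.15,"ax":0,"ay":0,"az":0},{"dx":0.15,"dy":0.02,"dz":0.15,"ax":0,"ay":0,"az":0},{"dx":0.15,"dy":0.02,"dz":0.15,"ax":0,"ay":0,"az":0},{"dx":0.15,"dy":0.02,"dz":0.15,"ax":0,"ay":0,"az":0},{"dx":0.15,"dy":0.02,"dz":0.15,"ax":0,"ay":0,"az":0},{"dx":0.15,"dy":0.02,"dz":0.15,"ax":0,"ay":0,"az":0},{"dx":0.15,"dy":0.02,"dz":0.15,"ax":0,"ay":0,"az":0},{"dx":0.12,"dy":0.015,"dz":0.12,"ax":0,"ay":0,"az":0}]'
python3 -c "
from st import *
goal((-.058,0,.03))
from look import *;shot('top','t6')"
python3 b.py t6 .519 -.09 -1.21
```

```text
clock: 12.05
eef_pos: [0.4964, -0.042, 0.0409]
tool_rot: [0.761, -0.525, 0.315, 0.215]
ft_force: [-3.8, 14.1, 4.7]
grip_width: 0.085
t 12.05 j [ 0.3293  0.4956 -0.5301  0.5064 -0.781  -1.6213] tcp dock [-0.205   0.0009  0.0309] F dock [-14.5555   1.433    4.7161] w 0.08503434123238146
tool z dock [ 0.7045  0.0068 -0.7097] tool y [ 0.0065 -1.     -0.0031]
shift/25mm [4.1473 0.075  4.1684] rot/.15 [-0.0452  0.0242  0.0161]
[40, 40, 40, 40] rms 0.4908208685936141
pack [ 0.517  -0.0952 -1.2076]
rel -0.14797683764586145 0.0015067685637877165 0.004501798156175019
```

View pics/ov_t6.png

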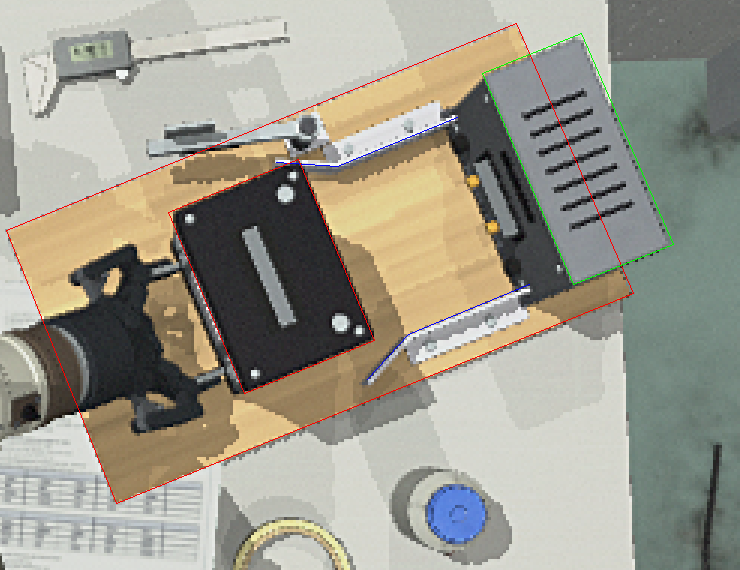

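```bash
python3 -m handwheel '[{"dx":0.12,"dy":0.01,"dz":0.12,"ax":-0.03,"ay":0.01,"az":0.02},{"dx":0.15,"dy":0.01,"dz":0.15,"ax":0,"ay":0.01,"az":0},{"dx":0.15,"dy":0.01,"dz":0.15,"ax":0,"ay":0,"az":0},{"dx":0.15,"dy":0.01,"dz":0.15,"ax":0,"ay":0,"az":0},{"dx":0.15,"dy":0.01,"dz":0.15,"ax":0,"ay":0,"az":0},{"dx":0.15,"dy":0.01,"dz":0.15,"ax":0,"ay":0,"az":0},{"dx":0.15,"dy":0,"dz":0.15,"ax":0,"ay":0,"az":0},{"dx":0.15,"dy":0,"dz":0.15,"ax":0,"ay":0,"az":0},{"dx":0.15,"dy":0,"dz":0.15,"ax":0,"ay":0,"az":0},{"dx":0.15,"dy":0,"dz":0.15,"ax":0,"ay":0,"az":0},{"dx":0.15,"dy":0,"dz":0.15,"ax":0,"ay":0,"az":0},{"dx":0.12,"dy":0,"dz":0.12,"ax":0,"ay":0,"az":0}]'
python3 -c "
from st import *
goal((-.058,0,.03))
from look import *;shot('top','t7')"
python3 b.py t7 .537 -.153 -1.21
```

```text
clock: 13.3
eef_pos: [0.5157, -0.1005, 0.0408]
tool_rot: [0.76, -0.526, 0.315, 0.217]
ft_force: [-4.0, 13.4, 4.2]
grip_width: 0.0855
t 13.3 j [ 0.1945  0.4901 -0.5514  0.3655 -0.7713 -1.8025] tcp dock [-0.1434 -0.0015  0.0308] F dock [-13.9083   0.9792   4.1764] w 0.08551087347269432
tool z dock [ 0.7068  0.0014 -0.7074] tool y [ 0.0012 -1.     -0.0008]
shift/25mm [ 2.3938 -0.0574  2.4388] rot/.15 [-0.0092  0.0028  0.002 ]
[40, 40, 40, 40] rms 0.48558008457279034
pack [ 0.5358 -0.1529 -1.2165]
rel -0.08733037981462083 -0.0010927549342657286 -0.004388589048359703
```

View pics/ov_t7.png

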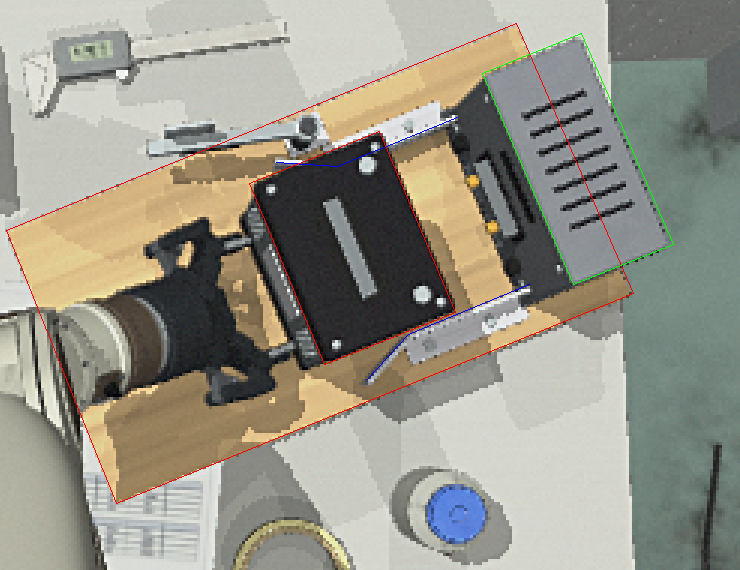

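```bash
python3 -m handwheel '[{"dx":0.12,"dy":-0.005,"dz":0.12,"ax":0,"ay":0,"az":0},{"dx":0.15,"dy":-0.005,"dz":0.15,"ax":0,"ay":0,"az":0},{"dx":0.15,"dy":-0.005,"dz":0.15,"ax":0,"ay":0,"az":0},{"dx":0.15,"dy":-0.005,"dz":0.15,"ax":0,"ay":0,"az":0},{"dx":0.15,"dy":-0.005,"dz":0.15,"ax":0,"ay":0,"az":0},{"dx":0.15,"dy":-0.005,"dz":0.15,"ax":0,"ay":0,"az":0},{"dx":0.15,"dy":-0.005,"dz":0.15,"ax":0,"ay":0,"az":0},{"dx":0.15,"dy":-0.005,"dz":0.15,"ax":0,"ay":0,"az":0},{"dx":0.15,"dy":-0.005,"dz":0.15,"ax":0,"ay":0,"az":0},{"dx":0.15,"dy":0,"dz":0.15,"ax":0,"ay":0,"az":0},{"dx":0.15,"dy":0,"dz":0.15,"ax":0,"ay":0,"az":0},{"dx":0.15,"dy":0,"dz":0.15,"ax":0,"ay":0,"az":0}]'
python3 -m handwheel '[{"dx":0.1,"dy":0,"dz":0.1,"ax":0,"ay":0,"az":0},{"dx":0.08,"dy":0,"dz":0.08,"ax":0,"ay":0,"az":0},{"dx":0.08,"dy":0,"dz":0.08,"ax":0,"ay":0,"az":0}]'
python3 -c "
from st import *
goal((-.058,0,.03))
from look import *;shot('top','t8')"
python3 b.py t8 .563 -.22 -1.21
```

```text
clock: 14.55
eef_pos: [0.5381, -0.1588, 0.0408]
tool_rot: [0.76, -0.526, 0.315, 0.218]
ft_force: [-5.0, 13.8, 5.1]
grip_width: 0.0858
clock: 14.85
eef_pos: [0.5412, -0.1674, 0.0408]
tool_rot: [0.76, -0.526, 0.314, 0.218]
ft_force: [-5.8, 14.5, 5.0]
grip_width: 0.0856
t 14.85 j [ 0.0444  0.5015 -0.5427  0.2259 -0.7369 -2.0039] tcp dock [-0.0719 -0.0011  0.0308] F dock [-15.587   -0.3797   4.9865] w 0.08556587150055074
tool z dock [ 0.7069  0.0008 -0.7073] tool y [ 0.0017 -1.      0.0005]
shift/25mm [ 0.3702 -0.0434  0.4172] rot/.15 [-0.0056  0.002   0.0103]
[40, 40, 40, 40] rms 0.5165081530784016
pack [ 0.56   -0.2176 -1.2172]
rel -0.018289651906988783 -0.0011019178989580556 -0.005104536876643362
```

View pics/ov_t8.png

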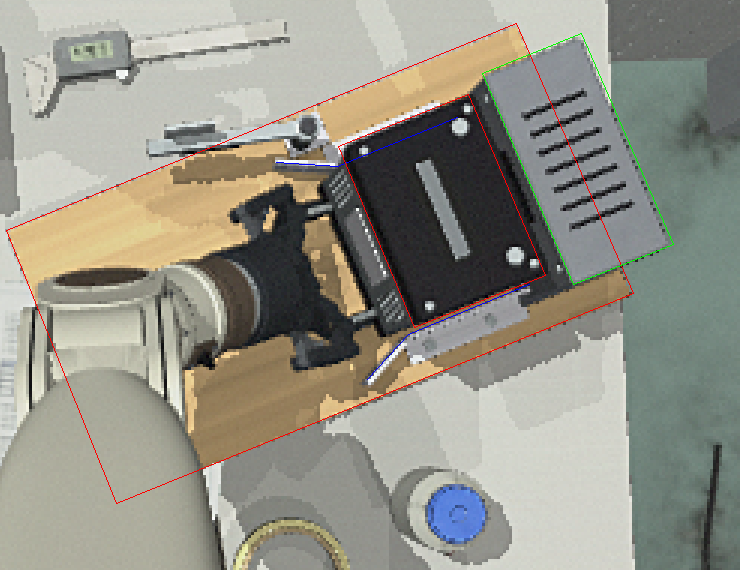

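```bash
python3 -m handwheel '[{"dx":0.08,"dy":0,"dz":0.08,"ax":0,"ay":0,"az":0},{"dx":0.08,"dy":0,"dz":0.08,"ax":0,"ay":0,"az":0},{"dx":0.08,"dy":0,"dz":0.08,"ax":0,"ay":0,"az":0},{"dx":0.08,"dy":0,"dz":0.08,"ax":0,"ay":0,"az":0}]'
python3 -m handwheel '[{"dx":0.03,"dy":0,"dz":0.03,"ax":0,"ay":0,"az":0},{"dx":0.03,"dy":0,"dz":0.03,"ax":0,"ay":0,"az":0}]'
python3 -m handwheel '[{"dx":0.03,"dy":0,"dz":0.03,"ax":0,"ay":0,"az":0},{"dx":0.03,"dy":0,"dz":0.03,"ax":0,"ay":0,"az":0}]'
python3 -c "
from st import *
st()"
```

```text
clock: 15.3
eef_pos: [0.545, -0.1774, 0.0408]
tool_rot: [0.76, -0.525, 0.314, 0.218]
ft_force: [-7.0, 17.9, 7.4]
grip_width: 0.0859
clock: 15.5
eef_pos: [0.5455, -0.1788, 0.0407]
tool_rot: [0.761, -0.525, 0.314, 0.217]
ft_force: [-9.6, 24.8, 10.2]
grip_width: 0.0854
clock: 15.7
eef_pos: [0.5456, -0.1791, 0.0405]
tool_rot: [0.762, -0.524, 0.313, 0.217]
ft_force: [-16.9, 38.4, 21.0]
grip_width: 0.0855
t 15.7 j [ 0.0174  0.5039 -0.5391  0.2039 -0.7244 -2.0427] tcp dock [-0.0594 -0.0012  0.0305] F dock [-41.9071  -2.2863  21.0304] w 0.08548170287309609
tool z dock [ 0.7043  0.0028 -0.7099] tool y [ 0.006 -1.     0.002]
```

```bash
python3 -m handwheel '[{"dx":-0.04,"dy":0,"dz":-0.04,"ax":0,"ay":0,"az":0}]'
python3 -c "
from st import *
st()
from look import *;shot('top','t9')"
python3 b.py t9 .565 -.23 -1.21
```

```text
clock: 15.8
eef_pos: [0.5455, -0.1787, 0.0406]
tool_rot: [0.761, -0.524, 0.314, 0.217]
ft_force: [-5.1, 16.3, 4.5]
grip_width: 0.0856
t 15.8 j [ 0.019   0.5043 -0.5389  0.2047 -0.7267 -2.0396] tcp dock [-0.0598 -0.0011  0.0306] F dock [-17.0422   0.9451   4.5308] w 0.08555252640004321
tool z dock [ 0.7055  0.0022 -0.7087] tool y [ 0.0047 -1.      0.0017]
[40, 40, 40, 40] rms 0.5546817826542936
pack [ 0.5645 -0.2294 -1.2086]
rel -0.005610544465788276 -0.0010884820548224313 0.0034794728042146783
```

View pics/ov_t9.png

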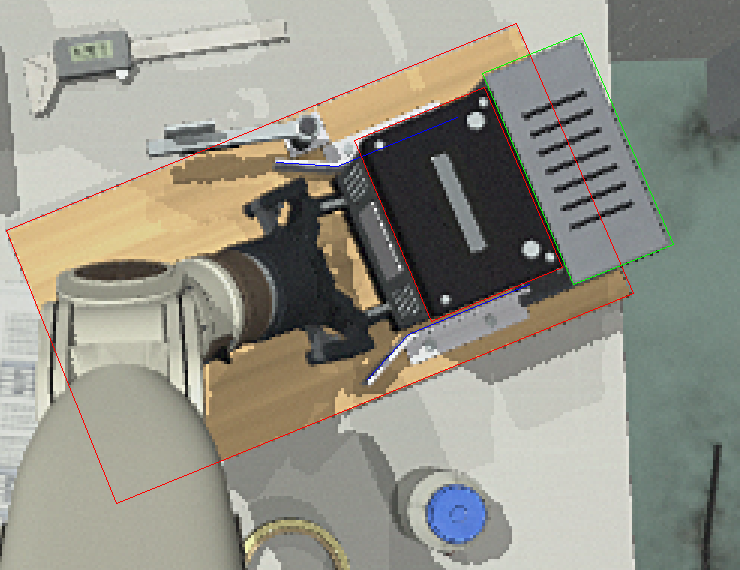

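```bash
cat > h.py <<'E'
from geo import *
import sys
np.set_printoptions(precision=4,suppress=True)
D=(.5675,-.2343,-1.2121)
def feats(n,k):
    p=pickle.load(open(n+'.pkl','rb'))
    g=cv2.cvtColor(p['img'],cv2.COLOR_RGB2GRAY)
    m=np.zeros(g.shape,np.uint8)
    poly=proj(p,T(*k,[(s*.043,t*.062,.18) for s,t in((1,1),(1,-1),(-1,-1),(-1,1))]))
    cv2.fillPoly(m,[np.round(poly).astype(int)],1)
    b=((g>85)&(m>0)).astype(np.uint8)
    N,l,s,c=cv2.connectedComponentsWithStats(b)
    w=np.array([ray(p,c[i],.18)[0] for i in range(1,N) if s[i,4]>=3])
    a=[s[i,4] for i in range(1,N) if s[i,4]>=3]
    q=w-np.array([D[0],D[1],0]);c_,s_=np.cos(D[2]),np.sin(D[2])
    return np.c_[c_*q[:,0]+s_*q[:,1],-s_*q[:,0]+c_*q[:,1],a]
K={'top0':(.4975,-.034,-1.21),'t5':(.5033,-.0466,-1.21),'t6':(.517,-.0952,-1.21),'t7':(.5358,-.1529,-1.215),'t8':(.56,-.2176,-1.215),'t9':(.5645,-.2294,-1.21)}
if len(sys.argv)>1: K[sys.argv[1]]=(.5655,-.2310,-1.2121)
for n,k in K.items(): f=feats(n,k);print(n);print(f[np.argsort(-f[:,2])][:3])
E
python3 h.py
```

```text
top0
[[ -0.2158   0.0049 188.    ]
 [ -0.1814  -0.0452  30.    ]
 [ -0.1821   0.0552  26.    ]]
t5
[[ -0.2012   0.0063 192.    ]
 [ -0.1671   0.0561  31.    ]
 [ -0.1666  -0.0439  30.    ]]
t6
[[ -0.15     0.0015 189.    ]
 [ -0.1155  -0.0479  32.    ]
 [ -0.1161   0.052   29.    ]]
t7
[[ -0.0884  -0.0007 190.    ]
 [ -0.0543   0.0489  30.    ]
 [ -0.0541  -0.0511  30.    ]]
t8
[[ -0.0168  -0.0006 191.    ]
 [  0.0173  -0.0505  31.    ]
 [  0.0174   0.0495  28.    ]]
t9
[[ -0.0045  -0.0007 192.    ]
 [  0.0295   0.0492  32.    ]
 [  0.0293  -0.0507  30.    ]]
```

```bash
python3 -m handwheel '[{"dx":-0.1,"dy":0,"dz":-0.1,"ax":0,"ay":0,"az":0},{"dx":-0.2,"dy":0,"dz":-0.2,"ax":0,"ay":0,"az":0},{"dx":-0.3,"dy":0,"dz":-0.3,"ax":0,"ay":0,"az":0},{"dx":-0.35,"dy":0,"dz":-0.35,"ax":0,"ay":0,"az":0},{"dx":-0.35,"dy":0,"dz":-0.35,"ax":0,"ay":0,"az":0},{"dx":-0.35,"dy":0,"dz":-0.35,"ax":0,"ay":0,"az":0},{"dx":-0.35,"dy":0,"dz":-0.35,"ax":0,"ay":0,"az":0},{"dx":-0.35,"dy":0,"dz":-0.35,"ax":0,"ay":0,"az":0},{"dx":0,"dy":0,"dz":0,"ax":0,"ay":0,"az":0}]'
python3 -m handwheel '[{"dx":0.5,"dy":0,"dz":-0.5,"ax":0,"ay":0,"az":0},{"dx":0.5,"dy":0,"dz":-0.5,"ax":0,"ay":0,"az":0},{"dx":0.5,"dy":0,"dz":-0.5,"ax":0,"ay":0,"az":0},{"dx":0.5,"dy":0,"dz":-0.5,"ax":0,"ay":0,"az":0},{"dx":0.5,"dy":0,"dz":-0.5,"ax":0,"ay":0,"az":0},{"dx":0.5,"dy":0,"dz":-0.5,"ax":0,"ay":0,"az":0},{"dx":0.3,"dy":0,"dz":-0.3,"ax":0,"ay":0,"az":0}]' -1
python3 -c "
from st import *
goal((-.165,.19,.14))
from look import *;shot('top','t10');shot('scene','s10')"
python3 h.py t10 | tail -4
```

```text
clock: 16.75
eef_pos: [0.517, -0.1041, 0.0411]
tool_rot: [0.759, -0.526, 0.315, 0.22]
ft_force: [0.4, -0.7, -0.3]
grip_width: 0.0853
clock: 17.45
eef_pos: [0.5177, -0.1051, 0.1594]
tool_rot: [0.758, -0.527, 0.316, 0.219]
ft_force: [0.3, 0.6, 0.9]
grip_width: -0.0001
t 17.45 j [ 0.1865  0.2882 -0.4387  0.6748 -0.776  -1.8083] tcp dock [-0.1384 -0.0012  0.1494] F dock [-0.486   0.4765  0.8746] w -8.09736833721141e-05
tool z dock [ 0.7107 -0.0017 -0.7035] tool y [-0.0035 -1.     -0.0011]
shift/25mm [-1.0405 -7.6457 -0.5028] rot/.15 [ 0.0112 -0.0337 -0.0217]
t10
[[ -0.0046  -0.0006 188.    ]
 [  0.0295   0.0492  32.    ]
 [  0.0293  -0.0507  30.    ]]
```

View pics/t10.png

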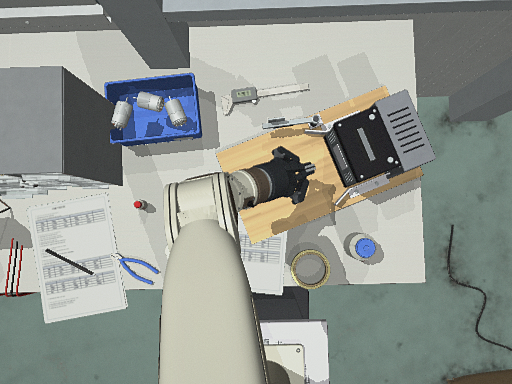

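View pics/s10.png

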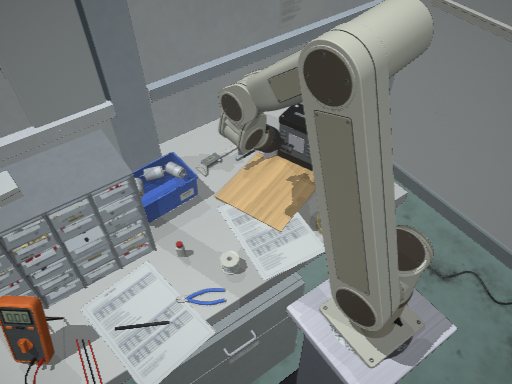

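```bash
python3 -m handwheel '[{"dx":-0.1,"dy":-0.76,"dz":-0.05,"ax":0.011,"ay":-0.034,"az":-0.022},{"dx":-0.1,"dy":-0.76,"dz":-0.05,"ax":0,"ay":0,"az":0},{"dx":-0.1,"dy":-0.76,"dz":-0.05,"ax":0,"ay":0,"az":0},{"dx":-0.1,"dy":-0.76,"dz":-0.05,"ax":0,"ay":0,"az":0},{"dx":-0.1,"dy":-0.76,"dz":-0.05,"ax":0,"ay":0,"az":0},{"dx":-0.1,"dy":-0.76,"dz":-0.05,"ax":0,"ay":0,"az":0},{"dx":-0.1,"dy":-0.76,"dz":-0.05,"ax":0,"ay":0,"az":0},{"dx":-0.1,"dy":-0.76,"dz":-0.05,"ax":0,"ay":0,"az":0},{"dx":-0.1,"dy":-0.76,"dz":-0.05,"ax":0,"ay":0,"az":0},{"dx":-0.1,"dy":-0.76,"dz":-0.05,"ax":0,"ay":0,"az":0},{"dx":0,"dy":0,"dz":0,"ax":0,"ay":0,"az":0}]'
python3 -c "
from st import *
goal((-.165,.19,.065))
from look import *;shot('top','t11');shot('scene','s11')"
python3 - <<'E'
import cv2
a=cv2.imread('pics/t11.png');cv2.imwrite('pics/t11z.png',cv2.resize(a[40:200,150:400],None,fx=3.2,fy=3.2,interpolation=3))
E
```

```text
clock: 18.65
eef_pos: [0.687, -0.0122, 0.1468]
tool_rot: [0.76, -0.525, 0.314, 0.218]
ft_force: [-0.7, -0.3, -0.6]
grip_width: -0.0002
t 18.65 j [ 0.278   0.6306  0.104   0.9649 -0.781  -1.6866] tcp dock [-0.166   0.1899  0.1368] F dock [ 0.0374 -0.7279 -0.5745] w -0.00015628192945505153
tool z dock [ 0.7063 -0.0007 -0.7079] tool y [ 0.0015 -1.      0.0024]
shift/25mm [-2.0006 -0.0118  2.0621] rot/.15 [0.0045 0.0079 0.0186]
```

View pics/t11z.png

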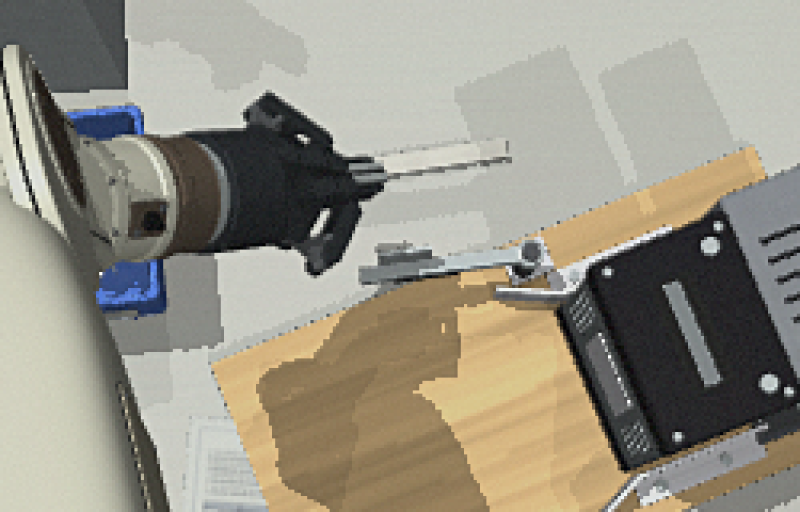

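View pics/s11.png

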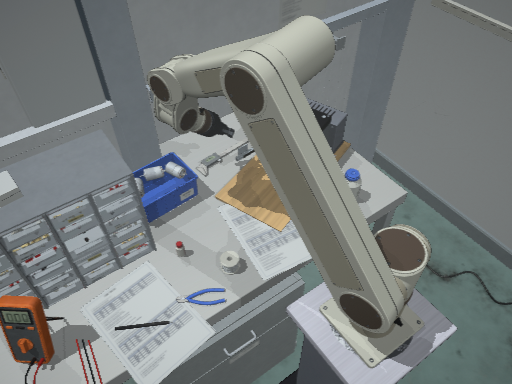

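```bash
python3 -m handwheel '[{"dx":-0.5,"dy":0,"dz":0.5,"ax":0,"ay":0,"az":0.02},{"dx":-0.5,"dy":0,"dz":0.5,"ax":0,"ay":0,"az":0},{"dx":-0.5,"dy":0,"dz":0.5,"ax":0,"ay":0,"az":0},{"dx":-0.5,"dy":0,"dz":0.5,"ax":0,"ay":0,"az":0},{"dx":0,"dy":0.3,"dz":0,"ax":0,"ay":0,"az":0},{"dx":0,"dy":0.3,"dz":0,"ax":0,"ay":0,"az":0},{"dx":0,"dy":0.3,"dz":0,"ax":0,"ay":0,"az":0},{"dx":0,"dy":0,"dz":0,"ax":0,"ay":0,"az":0}]'
cat > k.py <<'E'
import sys,cv2
from st import *
from look import *
from geo import proj,T,ray
n=sys.argv[1]
st();p=shot('top',n)
f=3.2;a=cv2.resize(cv2.imread(f'pics/{n}.png')[40:200,150:400],None,fx=f,fy=f,interpolation=3)
for g in sys.argv[2:]:
    g=float(g);pv=np.array([-.06,.112]);d=np.array([-np.sin(g),-np.cos(g)])
    P=[(*pv,.066),(*(pv+.13*d),.066)]
    u=((proj(p,T(D[0],D[1],psi,P))-[150,40])+.5)*f-.5
    cv2.polylines(a,[np.round(u).astype(int)],False,(0,0,255),1)
cv2.imwrite(f'pics/{n}z.png',a)
E
python3 k.py t12 1.83
```

```text
clock: 19.55
eef_pos: [0.6638, -0.0214, 0.0793]
tool_rot: [0.759, -0.527, 0.314, 0.218]
ft_force: [-0.4, -0.5, -0.5]
grip_width: -0.0001
t 19.55 j [ 0.2742  0.665  -0.0389  0.7837 -0.7813 -1.6876] tcp dock [-0.1655  0.1649  0.0693] F dock [ 0.375  -0.5351 -0.4821] w -7.43337247280785e-05
tool z dock [ 0.7067 -0.0007 -0.7075] tool y [-0.0017 -1.     -0.0007]
```

View pics/t12z.png

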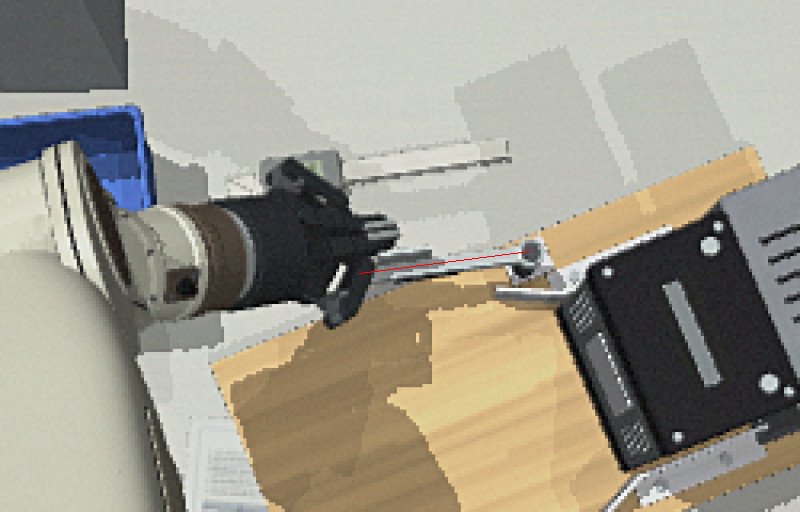

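```bash
python3 -m handwheel '[{"dx":0.17,"dy":-0.15,"dz":0.17,"ax":0,"ay":0,"az":0},{"dx":0.17,"dy":-0.15,"dz":0.17,"ax":0,"ay":0,"az":0},{"dx":0,"dy":0,"dz":0,"ax":-0.47,"ay":0,"az":0.47},{"dx":0,"dy":0,"dz":0,"ax":-0.47,"ay":0,"az":0.47},{"dx":0,"dy":0,"dz":0,"ax":-0.47,"ay":0,"az":0.47},{"dx":0,"dy":0,"dz":0,"ax":-0.47,"ay":0,"az":0.47},{"dx":0,"dy":0,"dz":0,"ax":0,"ay":0,"az":0}]'
python3 k.py t13 1.83
```

```text
clock: 20.3
eef_pos: [0.6777, -0.03, 0.0768]
tool_rot: [-0.639, 0.667, -0.264, -0.276]
ft_force: [0.2, -0.5, -0.3]
grip_width: -0.0004
t 20.3 j [ 0.2439  0.8929  0.411   1.3638 -0.7446 -1.1767] tcp dock [-0.1526  0.1749  0.0668] F dock [ 0.5539  0.0287 -0.2878] w -0.0003531997333940762
tool z dock [ 0.6504 -0.2759 -0.7077] tool y [-0.3903 -0.9207  0.0002]
```

View pics/t13z.png

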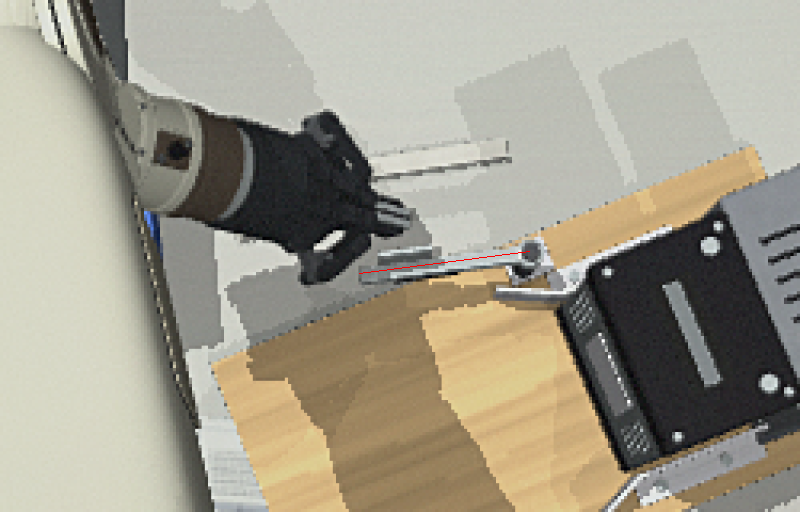

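```bash
cat > arc.py <<'E'
from st import *
import sys
o,A=st();t=W.T@A;h=t[:2,2]/np.linalg.norm(t[:2,2]);ty=t[:2,1]
cur=todock(o['eef_pos'])[:2]
m=float(sys.argv[1])
for a in map(float,sys.argv[2:]):
    d=np.array([-np.sin(a),-np.cos(a)]);c=np.array([np.cos(a),-np.sin(a)])
    g=np.array([-.06,.112])+.095*d-m*c-h*.015
    v=g-cur;print(a,'tcp',g,'dx=dz total',v@h/.03536,'dy',v@ty/.025,'mm',1e3*np.linalg.norm(v));cur=g
print('z err',todock(o['eef_pos'])[2]-.065)
E
python3 arc.py .020 1.83 1.6 1.4 1.2 1 .8 .6 .4 .2 0
```

```text
t 20.35 j [ 0.2443  0.8907  0.4067  1.3601 -0.7448 -1.1789] tcp dock [-0.1529  0.1745  0.0668] F dock [-0.5524  0.1197 -0.1347] w 6.0150734528069355e-05
tool z dock [ 0.6508 -0.2745 -0.7079] tool y [-0.3885 -0.9214  0.0002]
1.83 tcp [-0.1605  0.1615] dx=dz total -0.05692820701835952 dy 0.5960594341669737 mm 15.037202256307356
1.6 tcp [-0.1682  0.1406] dx=dz total 0.029917039648325774 dy 0.8901937053978926 mm 22.27977679755083
1.4 tcp [-0.1708  0.1214] dx=dz total 0.1422534281526952 dy 0.7488422982490789 mm 19.384143202437297
1.2 tcp [-0.1696  0.102 ] dx=dz total 0.24459644543859227 dy 0.6939698249647077 mm 19.38414320243728
1.0 tcp [-0.1646  0.0833] dx=dz total 0.33718817431357123 dy 0.6114309647074145 mm 19.384143202437272
0.8 tcp [-0.1559  0.066 ] dx=dz total 0.4163372747374823 dy 0.5045162813692224 mm 19.38414320243725
0.6 tcp [-0.144   0.0507] dx=dz total 0.47888832184585745 dy 0.3774881259860308 mm 19.384143202437293
0.4 tcp [-0.1292  0.0381] dx=dz total 0.5223476027817245 dy 0.2354107102524434 mm 19.384143202437272
0.2 tcp [-0.1123  0.0287] dx=dz total 0.5449825331578663 dy 0.08394821238254403 mm 19.384143202437293
0.0 tcp [-0.0938  0.0228] dx=dz total 0.5458907297288362 dy -0.07086103580114173 mm 19.38414320243728
z err 0.0018333515303502745
```

```bash
python3 -m handwheel '[{"dx":-0.02,"dy":0.2,"dz":-0.02,"ax":0,"ay":0,"az":0},{"dx":-0.02,"dy":0.2,"dz":-0.02,"ax":0,"ay":0,"az":0},{"dx":-0.02,"dy":0.2,"dz":-0.02,"ax":0,"ay":0,"az":0},{"dx":0.01,"dy":0.22,"dz":0.01,"ax":0,"ay":0,"az":0},{"dx":0.01,"dy":0.22,"dz":0.01,"ax":0,"ay":0,"az":0},{"dx":0.01,"dy":0.22,"dz":0.01,"ax":0,"ay":0,"az":0},{"dx":0.01,"dy":0.22,"dz":0.01,"ax":0,"ay":0,"az":0}]'
python3 k.py t14 1.6
```

```text
clock: 21.05
eef_pos: [0.6386, -0.0272, 0.0784]
tool_rot: [-0.64, 0.667, -0.265, -0.276]
ft_force: [1.2, -0.6, 0.3]
grip_width: -0.0002
t 21.05 j [ 0.2622  0.823   0.2685  1.3058 -0.74   -1.1542] tcp dock [-0.1689  0.1392  0.0684] F dock [1.0304 0.9456 0.3185] w -0.00019062210101916514
tool z dock [ 0.6508 -0.2748 -0.7078] tool y [-0.3893 -0.9211 -0.0004]
```

View pics/t14z.png

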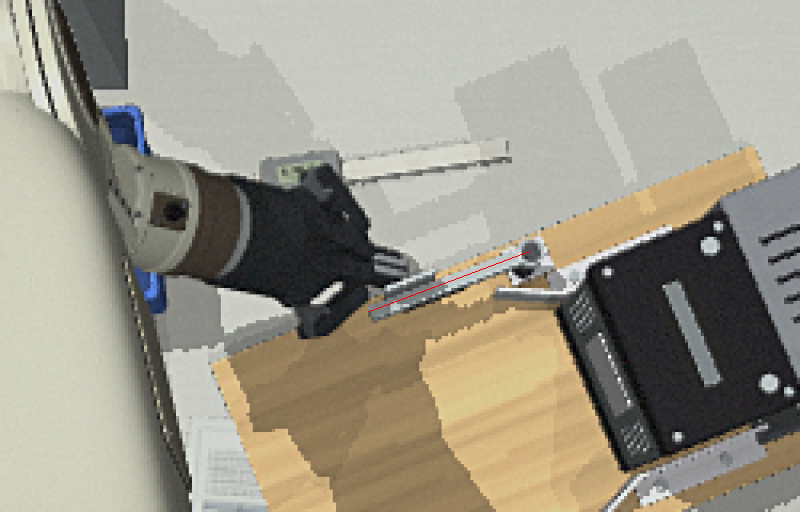

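```bash
python3 -m handwheel '[{"dx":0.01,"dy":0.19,"dz":0.06,"ax":0,"ay":0,"az":0},{"dx":0.01,"dy":0.19,"dz":0.06,"ax":0,"ay":0,"az":0},{"dx":0.01,"dy":0.19,"dz":0.06,"ax":0,"ay":0,"az":0},{"dx":0.03,"dy":0.19,"dz":0.04,"ax":0,"ay":0,"az":0},{"dx":0.06,"dy":0.17,"dz":0.06,"ax":0,"ay":0,"az":0},{"dx":0.06,"dy":0.17,"dz":0.06,"ax":0,"ay":0,"az":0},{"dx":0.06,"dy":0.17,"dz":0.06,"ax":0,"ay":0,"az":0},{"dx":0.06,"dy":0.17,"dz":0.06,"ax":0,"ay":0,"az":0},{"dx":0.085,"dy":0.155,"dz":0.085,"ax":0,"ay":0,"az":0},{"dx":0.085,"dy":0.155,"dz":0.085,"ax":0,"ay":0,"az":0},{"dx":0.085,"dy":0.155,"dz":0.085,"ax":0,"ay":0,"az":0},{"dx":0.085,"dy":0.155,"dz":0.085,"ax":0,"ay":0,"az":0}]'
python3 k.py t15 1.0; python3 arc.py .02 .8 .6 .4 .2 0
```

```text
clock: 22.3
eef_pos: [0.5861, -0.0508, 0.0753]
tool_rot: [-0.64, 0.667, -0.265, -0.276]
ft_force: [1.6, 0.9, -0.8]
grip_width: -0.0003
t 22.3 j [ 0.2472  0.727   0.0622  1.1829 -0.7441 -1.1736] tcp dock [-0.1653  0.0819  0.0653] F dock [-0.2884  1.8366 -0.8474] w -0.0002929678690870236
tool z dock [ 0.6507 -0.2752 -0.7077] tool y [-0.3895 -0.921   0.    ]
t 22.35 j [ 0.2467  0.7264  0.0607  1.1831 -0.7441 -1.1737] tcp dock [-0.1651  0.0809  0.0652] F dock [-0.5116 -0.3934  0.1153] w 5.813687540134583e-05
tool z dock [ 0.6505 -0.2764 -0.7074] tool y [-0.3899 -0.9209  0.0013]
0.8 tcp [-0.1559  0.066 ] dx=dz total 0.40477142032368224 dy 0.40604877802484507 mm 17.536667806215625
0.6 tcp [-0.144   0.0508] dx=dz total 0.47957752883632226 dy 0.3764644543824753 mm 19.38414320243729
0.4 tcp [-0.1292  0.0382] dx=dz total 0.5227765522368074 dy 0.2342944295702327 mm 19.384143202437272
0.2 tcp [-0.1123  0.0287] dx=dz total 0.5451341242164209 dy 0.08278382520985048 mm 19.384143202437283
0.0 tcp [-0.0938  0.0229] dx=dz total 0.545758918933732 dy -0.07202710902217963 mm 19.38414320243728
z err 0.0002393457394583437
```

View pics/t15z.png

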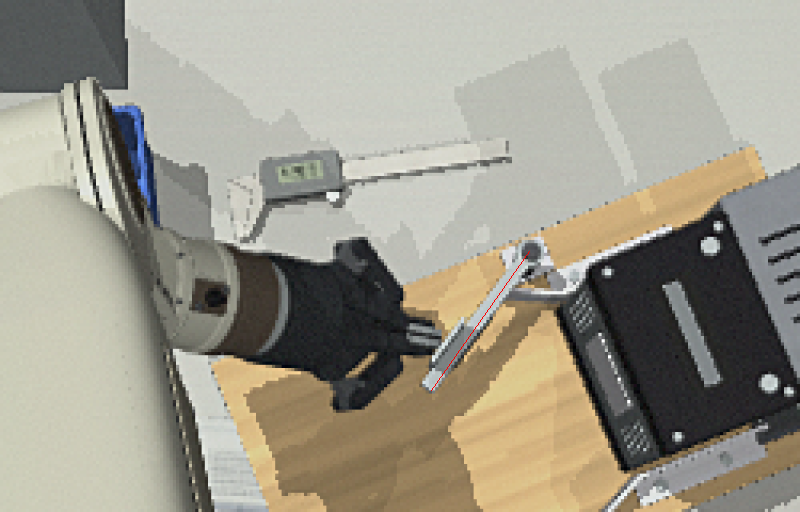

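Exactly on the arc (bar at 1.0 rad). Continue to about 0.2.

```bash
python3 -m handwheel '[{"dx":0.1,"dy":0.1,"dz":0.1,"ax":0,"ay":0,"az":0},{"dx":0.1,"dy":0.1,"dz":0.1,"ax":0,"ay":0,"az":0},{"dx":0.1,"dy":0.1,"dz":0.1,"ax":0,"ay":0,"az":0},{"dx":0.1,"dy":0.1,"dz":0.1,"ax":0,"ay":0,"az":0},{"dx":0.12,"dy":0.095,"dz":0.12,"ax":0,"ay":0,"az":0},{"dx":0.12,"dy":0.095,"dz":0.12,"ax":0,"ay":0,"az":0},{"dx":0.12,"dy":0.095,"dz":0.12,"ax":0,"ay":0,"az":0},{"dx":0.12,"dy":0.095,"dz":0.12,"ax":0,"ay":0,"az":0},{"dx":0.13,"dy":0.06,"dz":0.13,"ax":0,"ay":0,"az":0},{"dx":0.13,"dy":0.06,"dz":0.13,"ax":0,"ay":0,"az":0},{"dx":0.13,"dy":0.06,"dz":0.13,"ax":0,"ay":0,"az":0},{"dx":0.13,"dy":0.06,"dz":0.13,"ax":0,"ay":0,"az":0}]'
python3 k.py t16 .4; python3 arc.py .02 .2 0
```

```text
clock: 23.55
eef_pos: [0.5589, -0.0994, 0.0753]
tool_rot: [-0.64, 0.667, -0.265, -0.276]
ft_force: [0.1, 0.5, -0.3]
grip_width: 0.0001
t 23.55 j [ 0.177   0.6567 -0.0753  1.0517 -0.7612 -1.2668] tcp dock [-0.1293  0.0393  0.0653] F dock [-0.4698  0.2856 -0.2829] w 7.420600919301099e-05
tool z dock [ 0.6508 -0.2752 -0.7077] tool y [-0.3896 -0.921  -0.0002]
t 23.6 j [ 0.1761  0.6564 -0.0763  1.0517 -0.7616 -1.267 ] tcp dock [-0.1289  0.0386  0.0653] F dock [-0.4068 -0.3416  0.4233] w 0.00039941771544944145
tool z dock [ 0.6507 -0.2762 -0.7073] tool y [-0.3902 -0.9207  0.0006]
0.2 tcp [-0.1123  0.0287] dx=dz total 0.5412564385143166 dy 0.10237858885792582 mm 19.30781273064506
0.0 tcp [-0.0938  0.0229] dx=dz total 0.5457793157525626 dy -0.07227060248232325 mm 19.38414320243728
z err 0.0003072222941398195
```

View pics/t16z.png

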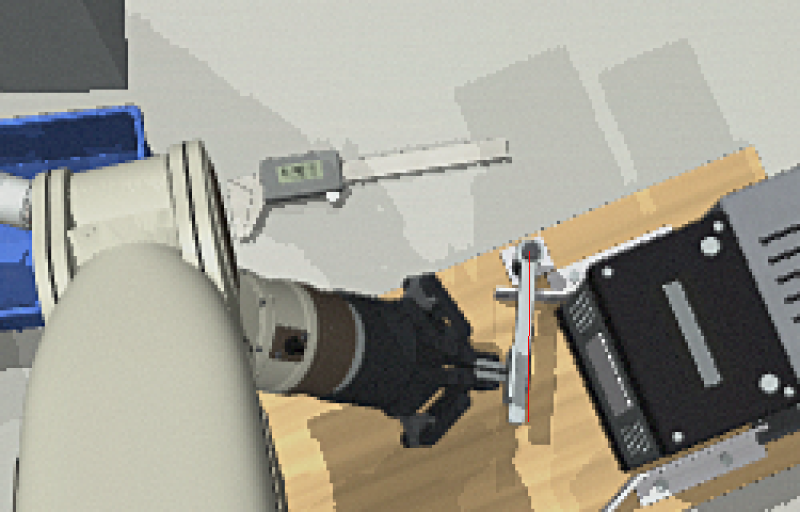

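```bash
python3 -m handwheel '[{"dx":0.135,"dy":0.025,"dz":0.135,"ax":0,"ay":0,"az":0},{"dx":0.135,"dy":0.025,"dz":0.135,"ax":0,"ay":0,"az":0},{"dx":0.135,"dy":0.025,"dz":0.135,"ax":0,"ay":0,"az":0},{"dx":0.135,"dy":0.025,"dz":0.135,"ax":0,"ay":0,"az":0},{"dx":0.12,"dy":-0.02,"dz":0.12,"ax":0,"ay":0,"az":0},{"dx":0.12,"dy":-0.02,"dz":0.12,"ax":0,"ay":0,"az":0},{"dx":0.1,"dy":-0.02,"dz":0.1,"ax":0,"ay":0,"az":0},{"dx":0.08,"dy":-0.02,"dz":0.08,"ax":0,"ay":0,"az":0}]'
python3 k.py t17 .0
```

```text
clock: 24.4
eef_pos: [0.5568, -0.1333, 0.0751]
tool_rot: [-0.64, 0.667, -0.265, -0.276]
ft_force: [0.2, 1.4, 0.0]
grip_width: -0.0002
t 24.4 j [ 0.119   0.6369 -0.1124  0.9804 -0.7719 -1.3458] tcp dock [-0.0983  0.0255  0.0651] F dock [-1.2499  0.6844  0.0253] w -0.00017608893344932082
tool z dock [ 0.6506 -0.2757 -0.7076] tool y [-0.3897 -0.9209  0.0006]
```

View pics/t17z.png

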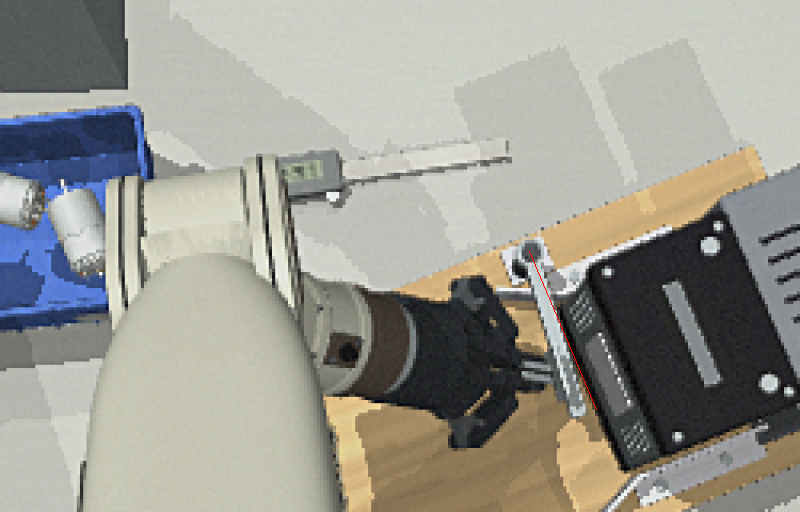

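```bash
python3 -m handwheel '[{"dx":0.05,"dy":-0.03,"dz":0.05,"ax":0,"ay":0,"az":0},{"dx":0.05,"dy":-0.03,"dz":0.05,"ax":0,"ay":0,"az":0},{"dx":0.05,"dy":-0.03,"dz":0.05,"ax":0,"ay":0,"az":0},{"dx":0.05,"dy":-0.03,"dz":0.05,"ax":0,"ay":0,"az":0}]'
python3 -m handwheel '[{"dx":0.03,"dy":-0.015,"dz":0.03,"ax":0,"ay":0,"az":0},{"dx":0.03,"dy":-0.015,"dz":0.03,"ax":0,"ay":0,"az":0}]'
python3 k.py t18 .0
```

```text
clock: 24.85
eef_pos: [0.5597, -0.1401, 0.075]
tool_rot: [-0.64, 0.667, -0.264, -0.276]
ft_force: [-0.4, -0.1, 0.2]
grip_width: 0.0001
clock: 25.05
eef_pos: [0.5602, -0.1418, 0.0749]
tool_rot: [-0.64, 0.667, -0.264, -0.276]
ft_force: [-4.2, 6.4, 1.5]
grip_width: -0.0
t 25.05 j [ 0.1031  0.6376 -0.11    0.9662 -0.7729 -1.3687] tcp dock [-0.0892  0.0256  0.0649] F dock [-7.518  -1.6841  1.5301] w -2.2875364456633432e-05
tool z dock [ 0.6497 -0.2753 -0.7086] tool y [-0.3892 -0.9211  0.001 ]
```

View pics/t18z.png

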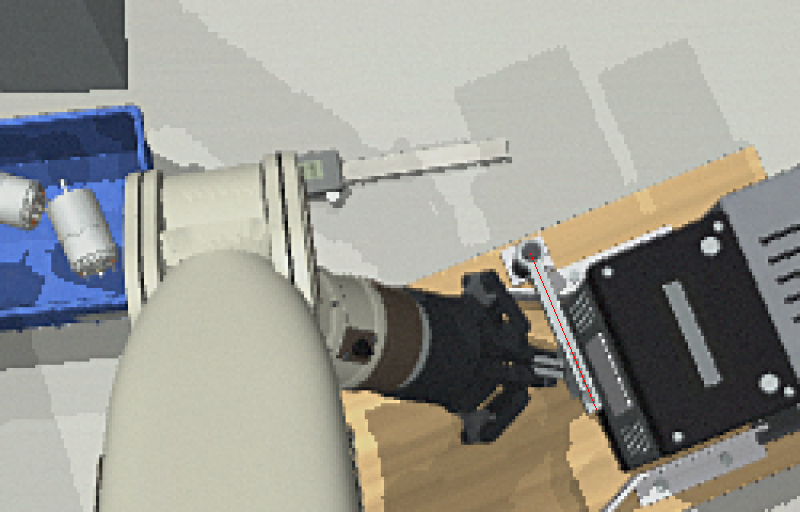

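```bash
python3 -m handwheel '[{"dx":0.02,"dy":-0.01,"dz":0.02,"ax":0,"ay":0,"az":0},{"dx":0,"dy":0,"dz":0,"ax":0,"ay":0,"az":0}]'
python3 -m handwheel '[{"dx":-0.1,"dy":0.05,"dz":-0.1,"ax":0,"ay":0,"az":0},{"dx":-0.2,"dy":0.1,"dz":-0.2,"ax":0,"ay":0,"az":0},{"dx":-0.3,"dy":0.15,"dz":-0.3,"ax":0,"ay":0,"az":0},{"dx":-0.4,"dy":0.2,"dz":-0.4,"ax":0,"ay":0,"az":0},{"dx":-0.4,"dy":0.2,"dz":-0.4,"ax":0,"ay":0,"az":0},{"dx":-0.4,"dy":0.2,"dz":-0.4,"ax":0,"ay":0,"az":0},{"dx":0,"dy":0,"dz":-0.8,"ax":0,"ay":0,"az":0},{"dx":0,"dy":0,"dz":-0.8,"ax":0,"ay":0,"az":0},{"dx":0,"dy":0,"dz":-0.6,"ax":0,"ay":0,"az":0},{"dx":0,"dy":0,"dz":0,"ax":0,"ay":0,"az":0}]'
python3 k.py t19 .0; python3 h.py t19|tail -4
python3 -c "
from look import *;shot('scene','s19')"
```

```text
clock: 25.3
eef_pos: [0.5602, -0.1418, 0.0749]
tool_rot: [-0.641, 0.667, -0.264, -0.276]
ft_force: [-3.9, 5.7, 2.2]
grip_width: 0.0001
clock: 26.3
eef_pos: [0.5438, -0.0375, 0.1155]
tool_rot: [-0.64, 0.666, -0.266, -0.274]
ft_force: [0.5, 0.4, -0.6]
grip_width: -0.0001
t 26.3 j [ 0.288   0.6211 -0.0215  1.2349 -0.7334 -1.1241] tcp dock [-0.1926  0.0469  0.1055] F dock [-0.1481  0.6426 -0.5926] w -0.00010952888922573894
tool z dock [ 0.6519 -0.2711 -0.7082] tool y [-0.387  -0.9221 -0.0033]
t19
[[ -0.0045  -0.0007 186.    ]
 [  0.0295   0.0492  32.    ]
 [  0.0291  -0.0506  29.    ]]
```

View pics/t19z.png

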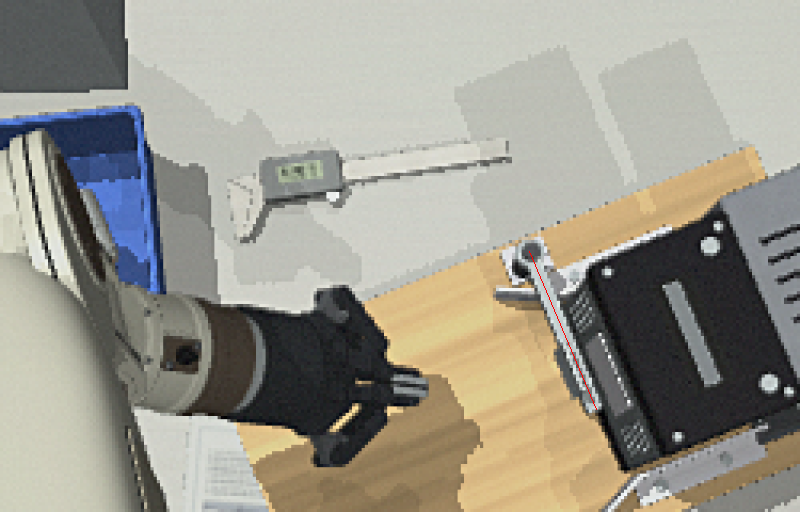

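View pics/s19.png

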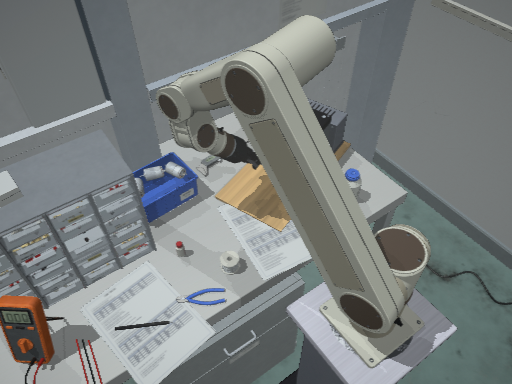

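Run:
```python
import pickle,cv2
from geo import *
D=(.5675,-.2343,-1.2121)
p=pickle.load(open('t19.pkl','rb'));im=cv2.cvtColor(p['img'],cv2.COLOR_RGB2BGR)
f=9;x0,y0=300,105
a=cv2.resize(im[y0:y0+66,x0:x0+85],None,fx=f,fy=f,interpolation=cv2.INTER_CUBIC)
def L(P,c,cl=True):
    u=(proj(p,T(*D,P))-[x0,y0]+.5)*f-.5
    cv2.polylines(a,[np.round(u).astype(int)],cl,c,1)
z=.066
L([(-.066,.112,z),(-.066,-.018,z),(-.054,-.018,z),(-.054,.112,z)],(0,0,255))
L([(-.05,.07,.18),(.05,.07,.18),(.05,-.07,.18),(-.05,-.07,.18)],(0,255,0))
L([(-.05,.07,.01),(-.05,-.07,.01)],(255,0,0),False)
cv2.imwrite('pics/z19.png',a)
```

```text
(no output)
```

View pics/z19.png

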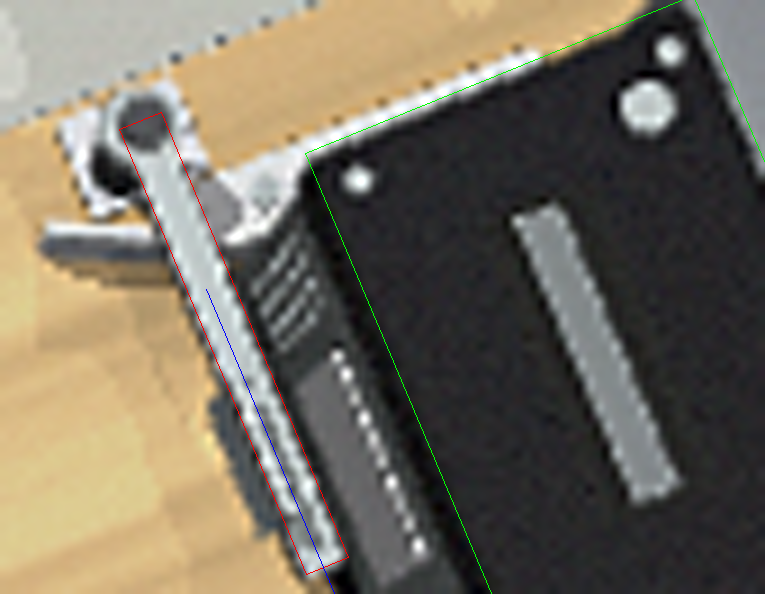

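```bash
python3 -c "
from workcell import bot
print(bot.get_obs()['ft_force']);print(bot.job_done())"
```

```text
[ 0.33596231 -0.46100943 -0.01331768]
the job is handed in; nothing more can be done
None
```

I pushed the battery pack home between the rails, swung the keeper bar shut, let go and backed the arm away. The job was handed in at about 26 s of the 67 s allowed.

- **Pushing the pack:** I pushed it about 211 mm along the base board with both open fingertips, about 30 mm above the board. It met about 15 N of resistance while sliding. At the end it stopped dead, and the force rose to about 42 N at the fingertips without the pack moving further. That is just over the 40 N limit set for the arm and gripper body, but only the fingertips were touching.
- **Pack position:** After I backed off, and again after shutting the keeper, the lid's handle and screws stood where they did at the end of the push (within 0.2 mm). The home outline drawn on the last picture fits the lid.
- **Keeper bar:** I swept it from about 1.83 rad round to its stop with the closed fingertips, which showed as a steady 6–8 N. In the last picture, with the arm clear, it lies on the outline for angle 0.
- **After letting go:** The wrist force read about zero. The spool and glue bottle stand at their starting pixels, and the dispenser bottle looks untouched.

**What disagreed:** Fitting the pack's top edges at the end put it about 5 mm short of home. I discounted this because the lid's front and back edges are dark against dark there. The screws' travel, the firm stop and the fully shut keeper all say it is home, to about 1–2 mm. The contact travel itself cannot be seen by the cameras, so I did not measure it directly.

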